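# Put a spare drawer knob away and draw the flat lid shut

## Task

Put the loose round drawer knob into the open end of the wooden sliding-lid box, then shut the box: its flat thin lid has nothing to take hold of, so press on top of it with the fingertips and drag it back towards the box's open end by friction until it is fully home. Press only as hard as the drag needs, for the thin lid cracks under a heavy push, and leave the other things on the table where they are.

Things in the scene. Friction and masses are not known exactly. Their poses are not given: they have to be found in the camera images.
- round_knob: the spare drawer knob: turned wood, a round head 36 mm across (widest 26 mm above its foot) on a narrower stem 20 to 24 mm across, 36 mm high, about 40 g; stands upright on the table. Origin at the centre of its underside, z up along its axis
- box: wooden sliding-lid box, fixed, 282 mm long (x), 122 wide (y), 78 high, walls 6 mm. Origin on the table, under the box. x points level away from the open end (roughly away from the robot), z up. Inside, x -75 to +73 and y -55 to +55 mm is open above; beyond, to +201, a fixed deck 6 mm thick covers it, and the lid runs under that. Side walls 72 mm high, near end wall (x -78) 56 mm
- box_floor (a point): point on the inner floor of the box, midway across, at x -35 mm of the box, 13 mm above the table and 51 mm below the underside of the lid. Axes as the box's
- lid_front (a point): middle of the lid's leading edge (towards the open end), on its upper face; moves with the lid. Lid: bare flat plywood 108 mm wide, 4 mm thick, upper face about 68 mm above the table and 4 mm below the wall tops, lying between the side walls: only its upper face can be got at. Axes as the box's; it closes along -x
- lid (a joint): how far the lid is open, m: 0 fully shut (leading edge over the near end wall, flush with its outside), at most 0.1; starts 0.078 to 0.095, stays where left. Stiff: some 5 to 6 N along its grooves moves it; the press needed depends on how the fingertips grip the wood that day. Held only under the deck, it bends 1 mm under such a press when open, 5 mm when nearly shut. Cracks above 22 N
- square_knob: bystander: a wooden drawer knob with a square head 34 mm wide, 36 mm high; origin at the centre of its underside
- chair_foot: bystander: a turned wooden furniture foot, a plain cone 42 mm across below and 28 mm above, 58 mm high; origin at the centre of its underside
- screw_jar: bystander: a clear jar with a steel cap, 60 mm across, 85 mm high; origin at the centre of its underside
- paint_can: bystander: a white metal can, 80 mm across, 100 mm high; origin at the centre of its underside
- notebook: bystander: a thick black book lying flat, 150 x 210 x 18 mm; origin at the centre of its underside
Mind the look-alikes: they are no part of the job. What is shaped like the round_knob but turquoise or white is not meant.

How it is judged:
On the way, in this order (a step that is already met when the one before it is completed fails the run):
1. the round knob lies in the box, let go, while the lid is still open (x of round_knob in the frame of box_floor between -0.045 and 0.225 m and y of round_knob in the frame of box_floor between -0.056 and 0.056 m and z of round_knob in the frame of box_floor between -0.006 and 0.028 m and value of joint lid above 0.06 m and contact force between the fingers and round_knob below 0.05 N), for 0.2 s.
2. the lid is drawn fully shut (value of joint lid below 0.003 m), for 0.2 s.
At the end, for the whole second after the job is handed in: the round knob is at rest inside the box on its floor, and the lid is fully shut (within 3 mm) (x of round_knob in the frame of box_floor between -0.045 and 0.225 m and y of round_knob in the frame of box_floor between -0.056 and 0.056 m and z of round_knob in the frame of box_floor between -0.006 and 0.028 m and value of joint lid below 0.003 m and linear speed of round_knob below 0.02 m/s); the robot touches nothing.
It fails at once if the box or its lid is pressed with more than 22 N (contact force between any of the fingers, the arm and box above 22 N).
It fails at once if another thing on the table is shifted by more than 20 mm (distance of any of square_knob, chair_foot, screw_jar, paint_can, notebook from where it was at the start of the episode above 0.02 m).
It also fails if it takes over 61 s, if anything falls off the work surface, if the arm or the gripper's body presses on something with over 40 N, if the wrist force passes 120 N, or if a joint passes its speed limit or range.

## Robot

A 6-joint arm with a two-finger parallel gripper is mounted at the origin on the work surface. World frame = base frame: x ahead of the robot, y to its left, z up, the work surface at z = 0. Lengths are in m, angles in rad, forces in N, time in s.
With the tool pointing down it reaches from about 0.375 to 0.9 m from the base axis. Payload 3.1 kg.
Tool frame: the origin (TCP) lies at the very end of the fingers, on their centre line; the grasp point (between the pads) lies 19 mm behind it; z points along the fingers, y is the direction in which the jaws open and shut (so a half turn about z gives the same grasp; the last joint's range is limited). The gripper opens to 87 mm and grips with 3 to 60 N. Pads are 19 mm wide; open, the fingers measure 117 mm over their backs; the gripper's body (75 mm by 190 mm) begins 51 mm behind the grasp point.
Start: joints at [1.01, 0.527, 1.433, -0, 1.181, -0.178], TCP at [0.233, 0.58, 0.195] pointing down, gripper open.
Joint ranges: [-3.08, 3.08], [-0.75, 2.2], [0.22, 2.44], [-1.43, 4.57], [0, 2.65], [-2.85, 2.85]. Speed limits (rad/s): [2.79, 2.79, 3.14, 3.14, 3.14, 3.14].

## Interface

Orientations are given as a unit quaternion [x, y, z, w].
In Python, from rig import robot, optics gives the robot as it stands.
- The arm moves only by the shell command python3 -m inch 'ROWS' [FORCE]. ROWS is JSON, a list of rows, each an object of numbers: "ax", "ay", "az": the turn, a rotation vector about the tool's x, y, z in rad; "dx", "dy", "dz": the shift along the tool's x, y, z in mm; "gripper": the opening in per cent of the stroke, from 0 (shut) to 100 (fully open). In form: [{"ax": .., "ay": .., "az": .., "dx": .., "dy": .., "dz": .., "gripper": ..}, ...]. A call has 1 to 8 rows; each row shifts and turns the commanded pose from where the row before left it, along the tool's axes as they then stand; what a row does not reach is not made up. A row lasts 1/10 s, in which the tool goes at most 50 mm and 8.59 degrees, less where a joint would pass 70% of its speed; a pose out of reach is approached as far as the arm can. A call with a gripper value outside its range is refused whole. The fingers move at their own pace and stop on an object; FORCE is the grip in N (left out, the last holds). Time passes only in rows, so rows that do not move let the fingers close. It gives the time, the measured TCP pose, the force and the opening at its end, in the units of the state.
- robot.get_obs(): the state, without advancing time (a new reading comes with each control period).
- optics.camera(name): name is "scene" or "side" or "wrist"; returns a dict with "img" (384x512x3 uint8, red, green, blue), "depth" (384x512 float32, m along the optical axis (not along the pixel's ray), 0 where there is no reading), "camera_matrix" (3x3 intrinsics, pixels), "position" and "attitude" of the camera in the world. Camera axes: x right, y up, looking along -z (the intrinsics and any distortion apply to the point x, -y, -z); pixel columns grow to the right and rows downward; lengths in m; the calibration is good to about 2 mm. A picture is of the moment at which its call begins.
- robot.hand_in(): hands the job in, once; it reports no verdict.
The state is a dict: "time": time; "q": joint angles; "joint_velocities": joint speeds; "joint_torque": joint torques, N m; "position": TCP position; "tool_rot": TCP orientation; "ft_force": force on the tool from outside, world axes, zero at the start; "moment": the same for the moment, N m; "grip_width": finger opening in m.
Only numpy, scipy, OpenCV 4.12 (cv2) and the standard library are available. Lean on these libraries where they do the work, as an engineer would, in place of code of your own. Each camera call takes 0.05 s, during which the arm holds its last target.

## Working session

There is one attempt and no reset: what is moved stays moved. The work goes in short steps, Python scripts to look and compute and a shell command to move; the robot and the scene stay as the last step left them, time stands still between calls to the robot, and variables do not carry over. Pictures are saved under pics/ and viewed, and the job is handed in when it is done.

```bash
ls; mkdir -p pics
cat > h.py <<'E'
from rig import robot, optics
import numpy as np, cv2
from scipy.spatial.transform import Rotation as R
def cap(n,f):
    c=optics.camera(n); cv2.imwrite(f'pics/{f}.png',c['img'][:,:,::-1]); np.savez(f'pics/{f}.npz',**c); return c
def pt(c,u,v,d=None):
    K=c['camera_matrix']; d=c['depth'][v,u] if d is None else d
    p=np.array([(u-K[0,2])/K[0,0]*d,-(v-K[1,2])/K[1,1]*d,-d])
    return R.from_quat(c['attitude']).apply(p)+c['position']
def proj(c,P):
    p=R.from_quat(c['attitude']).inv().apply(np.array(P)-c['position']);K=c['camera_matrix']
    return K[0,0]*p[0]/-p[2]+K[0,2], K[1,1]*p[1]/p[2]+K[1,2]
def ld(f): return dict(np.load(f'pics/{f}.npz'))
E
python3 - <<'E'
from h import *
for n in ['scene','side','wrist']:
    c=cap(n,n+'0'); print(n,c['position'],c['attitude'],c['camera_matrix'].tolist(),[k for k in c])
print(robot.get_obs())
E
```

```text
pics
scene [1.1672732  0.25250648 0.96886589] [0.17554464 0.26543212 0.77820077 0.54141798] [[433.28782488987235, 0.0, 255.1736972833284], [0.0, 433.28782488987235, 184.14012890301092], [0.0, 0.0, 1.0]] ['img', 'depth', 'camera_matrix', 'position', 'attitude']
side [ 0.41920385 -0.92742959  1.27007471] [ 0.33375517 -0.02178837 -0.04273944  0.94143831] [[495.01138308788626, 0.0, 255.3247105698361], [0.0, 495.01138308788626, 197.70908035322745], [0.0, 0.0, 1.0]] ['img', 'depth', 'camera_matrix', 'position', 'attitude']
wrist [0.1603959  0.6082569  0.38406059] [-0.12044282 -0.0800363   0.55429963  0.81965824] [[329.2428809525903, 0.0, 257.2021713195292], [0.0, 329.2428809525903, 191.79114454197656], [0.0, 0.0, 1.0]] ['img', 'depth', 'camera_matrix', 'position', 'attitude']
{'time': 0.15, 'q': array([ 1.00950296e+00,  5.28281826e-01,  1.43360575e+00,  9.41393114e-06,
        1.18143639e+00, -1.78486675e-01]), 'joint_velocities': array([ 0.00024206, -0.00146955, -0.00354107, -0.0004146 ,  0.00100406,
       -0.00118268]), 'joint_torque': array([ 6.00719868e-04, -4.40431452e+01, -1.76842546e+01,  6.33302727e-02,
        5.52043563e-02, -9.12587689e-05]), 'position': array([0.23308075, 0.57924504, 0.19427926]), 'tool_rot': array([ 1.90238486e-01,  9.81737526e-01, -8.05534648e-04, -3.17004180e-04]), 'ft_force': array([ 0.52067337,  0.09147272, -0.06925632]), 'moment': array([0.00884028, 0.01733259, 0.00553428]), 'grip_width': 0.08709278691626561}
```

View pics/scene0.png

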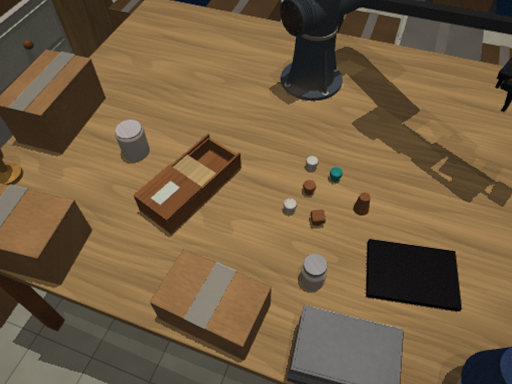

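View pics/side0.png

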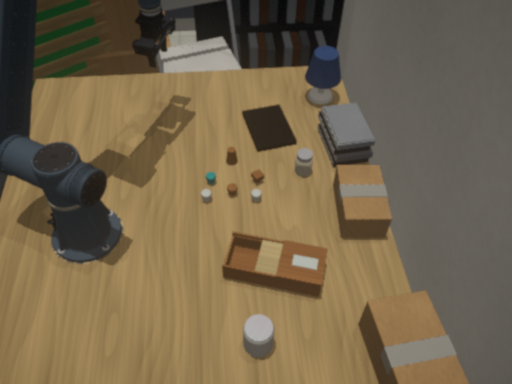

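View pics/wrist0.png

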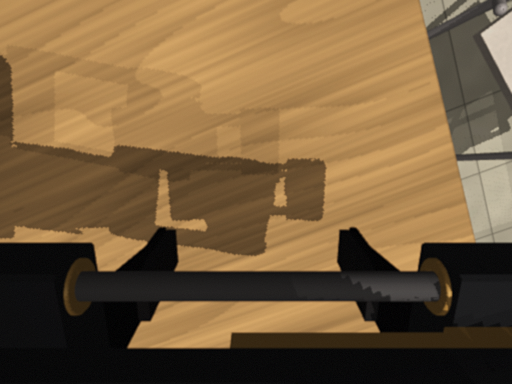

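Knob-like things in the scene picture: white (312,163), turquoise (336,174), brown (309,187), white (290,206), brown square (318,217) and a cone (362,203). The brown one at (309,187) fits, since it is wooden with a round head. I'll confirm it in a crop and measure.

Run:
```python
from h import *
c=ld('scene0'); s=ld('side0')
a=cv2.resize(c['img'][145:235,270:385],None,fx=5,fy=5,interpolation=3); b=cv2.resize(c['img'][130:235,130:250],None,fx=5,fy=5,interpolation=3)
cv2.imwrite('pics/cropA.png',a[:,:,::-1]);cv2.imwrite('pics/cropB.png',b[:,:,::-1])
a=cv2.resize(s['img'][225:300,215:335],None,fx=6,fy=6,interpolation=3);cv2.imwrite('pics/cropC.png',a[:,:,::-1])
for u,v in [(309,184),(309,187),(312,161),(336,172),(290,204),(318,215),(362,197),(195,170),(165,193),(215,160)]: print(u,v,pt(c,u,v).round(4))
for u,v in [(232,188),(257,176),(270,258),(304,263),(245,256)]: print('s',u,v,pt(s,u,v).round(4))
```

```text
309 184 [0.4605 0.1276 0.0349]
309 187 [0.4703 0.1305 0.035 ]
312 161 [0.3805 0.1128 0.0358]
336 172 [0.395  0.1856 0.0344]
290 204 [0.5412 0.0998 0.0361]
318 215 [0.5477 0.1771 0.0339]
362 197 [0.4703 0.2701 0.056 ]
195 170 [ 0.5448 -0.1676  0.0683]
165 193 [ 0.646  -0.2027  0.0779]
215 160 [ 0.4539 -0.1545  0.014 ]
s 232 188 [0.4578 0.1155 0.0363]
s 257 176 [0.5446 0.1642 0.0322]
s 270 258 [ 0.5479 -0.1787  0.0645]
s 304 263 [ 0.6408 -0.2081  0.0719]
s 245 256 [ 0.4798 -0.1336  0.0135]
```

View pics/cropA.png

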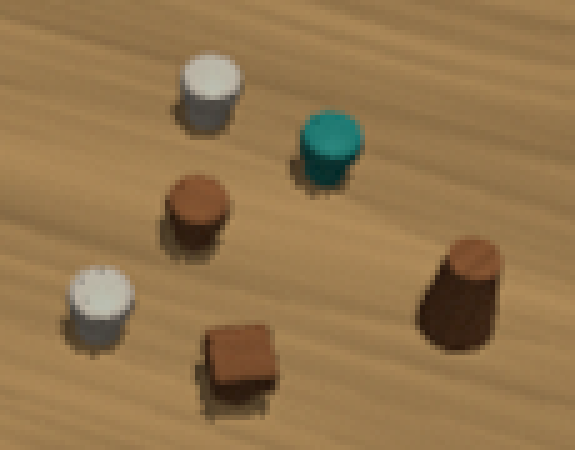

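View pics/cropB.png

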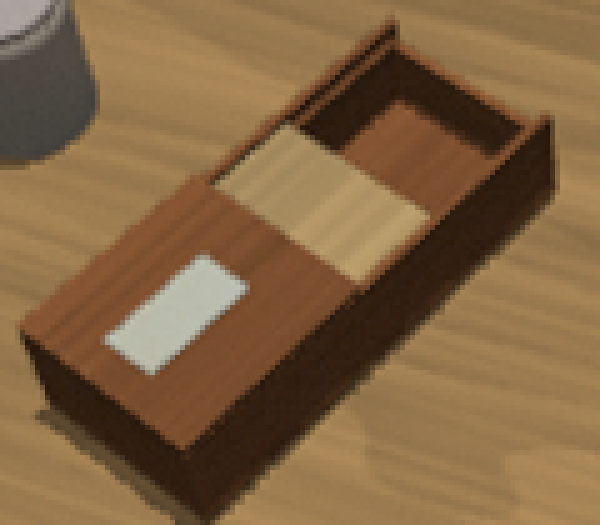

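View pics/cropC.png

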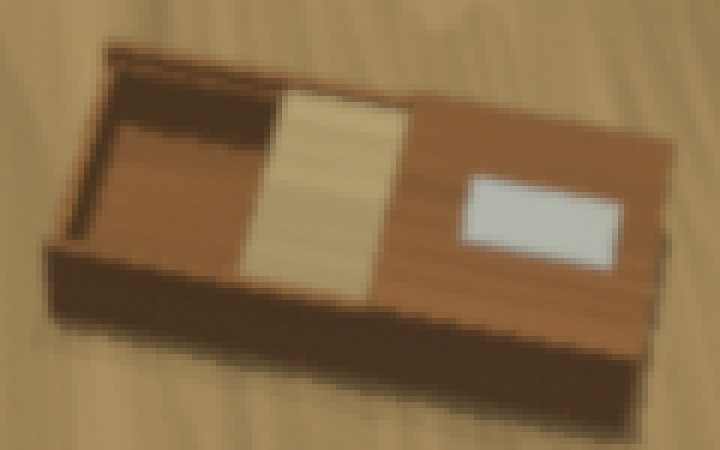

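The crop shows that (309.6,185) is the round brown wooden knob. Next I'll intersect pixel rays with the known heights to get its position and the box and lid pose.

```bash
cat >> h.py <<'E'
def ray(c,u,v,z):
    a=pt(c,u,v,1.0)-c['position']; return c['position']+a*(z-c['position'][2])/a[2]
E
python3 - <<'E'
from h import *
c=ld('scene0'); s=ld('side0')
print('scene')
for n,u,v,z in [('knob',309.6,184.8,.036),('deckfarR',135,196,.078),('deckfarL',167,219.4,.078),('deckL',201.6,186.4,.078),('deckR',171.3,165.8,.078),('wallR',208.6,134.3,.072),('wallL',240,153.4,.072),('lidR',188,154.8,.068),('lidL',216,173,.068)]: print(n,ray(c,u,v,z).round(4))
print('side')
o=lambda x,y:(215+x/6,225+y/6)
for n,x,y,z in [('deckfarL',675,145,.078),('deckfarR',640,358,.078),('deckL',412,100,.078),('deckR',372,305,.078),('wallL',110,45,.072),('wallR',50,242,.072),('lidL',280,92,.068),('lidR',240,275,.068)]: print(n,ray(s,*o(x,y),z).round(4))
a=cv2.resize(s['img'][165:205,195:275],None,fx=8,fy=8,interpolation=3);cv2.imwrite('pics/cropD.png',a[:,:,::-1])
# point clouds
for c in (c,s):
    v,u=np.mgrid[0:384,0:512]; K=c['camera_matrix'];d=c['depth']
    p=np.stack([(u-K[0,2])/K[0,0]*d,-(v-K[1,2])/K[1,1]*d,-d],-1).reshape(-1,3)
    P=R.from_quat(c['attitude']).apply(p)+c['position']
    m=(np.hypot(P[:,0]-.462,P[:,1]-.125)<.035)&(P[:,2]>.03)&(P[:,2]<.045); Q=P[m]; print(len(Q),Q.mean(0),Q.min(0),Q.max(0))
E
```

```text
scene
knob [0.4634 0.13   0.036 ]
deckfarR [ 0.6807 -0.27    0.078 ]
deckfarL [ 0.7153 -0.1607  0.078 ]
deckL [ 0.595  -0.1237  0.078 ]
deckR [ 0.5601 -0.229   0.078 ]
wallR [ 0.4155 -0.1857  0.072 ]
wallL [ 0.452  -0.0747  0.072 ]
lidR [ 0.5024 -0.2091  0.068 ]
lidL [ 0.5348 -0.1106  0.068 ]
side
deckfarL [ 0.7142 -0.172   0.078 ]
deckfarR [ 0.6769 -0.2839  0.078 ]
deckL [ 0.5922 -0.1355  0.078 ]
deckR [ 0.5591 -0.246   0.078 ]
wallL [ 0.4494 -0.0864  0.072 ]
wallR [ 0.414  -0.1959  0.072 ]
lidL [ 0.5301 -0.1186  0.068 ]
lidR [ 0.501 -0.219  0.068]
94 [0.46201147 0.12956943 0.03356361] [0.44458818 0.11379023 0.03000573] [0.4772117  0.14541229 0.04082057]
68 [0.45754849 0.12093391 0.03503956] [0.44196391 0.10446732 0.03033457] [0.47452135 0.13781857 0.04075437]
```

View pics/cropD.png

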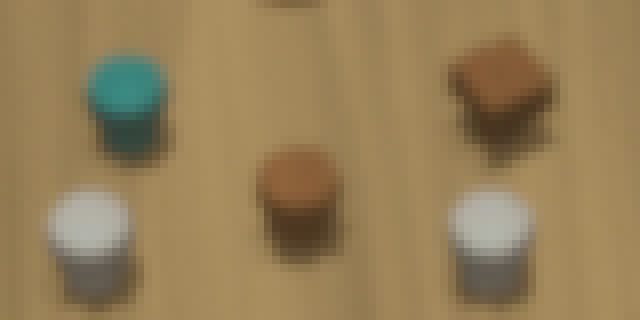

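The two cameras disagree by about 10 mm in y. The robot base and the gripper are known points, so I'll check each camera against those.

Run:
```python
from h import *
for n in ('scene','side'):
    c=ld(n+'0'); im=c['img'][:,:,::-1].copy()
    for rr in (.08,.095,.11):
        for t in np.arange(0,6.28,.15):
            u,v=proj(c,[rr*np.cos(t),rr*np.sin(t),0.0])
            if 0<u<512 and 0<v<384: cv2.circle(im,(int(u),int(v)),0,(0,255,255) if rr<.1 else (0,0,255),-1)
    u,v=map(int,proj(c,[0,0,0.0])); print(n,u,v, [np.round(proj(c,P),1) for P in ([.233,.579,.194],)])
    a=im[max(0,v-70):v+50,max(0,u-90):u+70]; cv2.imwrite(f'pics/base_{n}.png',cv2.resize(a,None,fx=4,fy=4,interpolation=cv2.INTER_NEAREST))
```

```text
scene 310 79 [array([516.8, 125.9])]
side 87 233 [array([159.5,  64.6])]
```

View pics/base_scene.png

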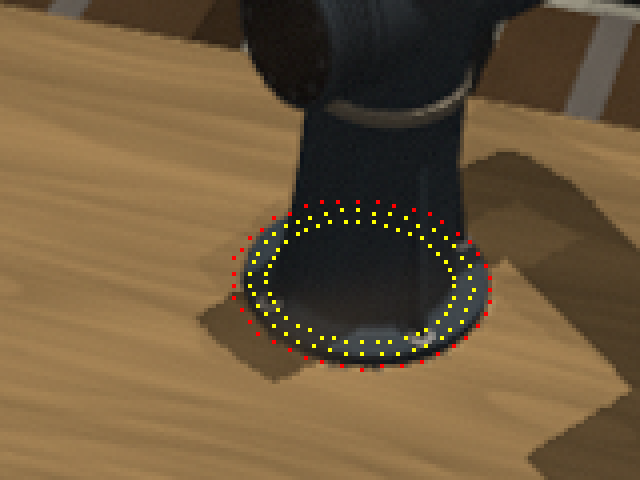

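View pics/base_side.png

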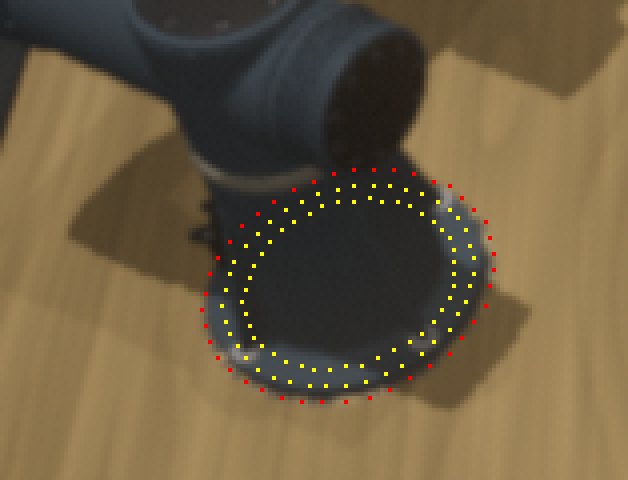

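Both cameras look about right at the base (the side view is closer; the scene view is roughly 1 px off). I'll bring the wrist camera over the knob to settle it.

```bash
python3 -m inch '[{"dx":-15,"dy":-13,"gripper":75},{"dx":-32,"dy":-28,"gripper":75},{"dx":-32,"dy":-28},{"dx":-32,"dy":-28},{"dx":-32,"dy":-28},{"dx":-32,"dy":-28},{"dx":-32,"dy":-28},{"dx":-32,"dy":-28}]'; python3 -m inch '[{"dx":-32,"dy":-28},{"dx":-32,"dy":-28},{"dx":-32,"dy":-28},{"dx":-32,"dy":-28},{"dx":-14,"dy":-14},{"dx":0}]'
python3 - <<'E'
from h import *
cap('wrist','w1');print(robot.get_obs()['position'])
E
```

```text
[0.2331476  0.57936007 0.19445854]invalid input
invalid input
```

View pics/w1.png

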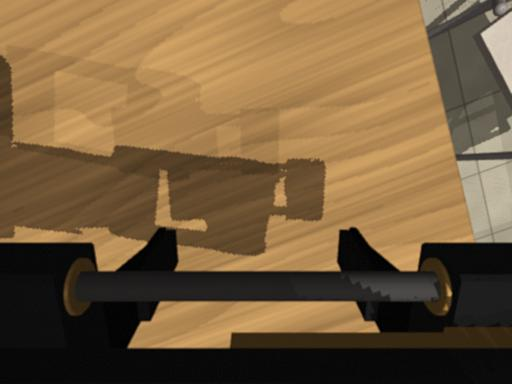

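The rows were refused, so I'll write every field out.

```bash
python3 -m inch '[{"ax":0,"ay":0,"az":0,"dx":-15,"dy":-13,"dz":0,"gripper":75},{"ax":0,"ay":0,"az":0,"dx":-32,"dy":-28,"dz":0,"gripper":75},{"ax":0,"ay":0,"az":0,"dx":-32,"dy":-28,"dz":0,"gripper":75},{"ax":0,"ay":0,"az":0,"dx":-32,"dy":-28,"dz":0,"gripper":75}]'
```

```text
time: 0.6
position: [0.3004, 0.447, 0.1948]
tool_rot: [0.19, 0.982, -0.0, 0.0]
ft_force: [1.3, -0.2, 0.1]
grip_width: 0.0674
```

```bash
python3 -m inch '[{"ax":0,"ay":0,"az":0,"dx":-34,"dy":-31,"dz":0,"gripper":75},{"ax":0,"ay":0,"az":0,"dx":-34,"dy":-31,"dz":0,"gripper":75},{"ax":0,"ay":0,"az":0,"dx":-34,"dy":-31,"dz":0,"gripper":75},{"ax":0,"ay":0,"az":0,"dx":-34,"dy":-31,"dz":0,"gripper":75},{"ax":0,"ay":0,"az":0,"dx":-34,"dy":-31,"dz":0,"gripper":75},{"ax":0,"ay":0,"az":0,"dx":-34,"dy":-31,"dz":0,"gripper":75},{"ax":0,"ay":0,"az":0,"dx":-34,"dy":-31,"dz":0,"gripper":75},{"ax":0,"ay":0,"az":0,"dx":-31,"dy":-23,"dz":0,"gripper":75}]'
python3 - <<'E'
from h import *
cap('wrist','w1');print(robot.get_obs()['position'])
E
```

```text
time: 1.4
position: [0.4604, 0.123, 0.1951]
tool_rot: [0.191, 0.982, -0.0, -0.0]
ft_force: [0.4, -0.2, 0.0]
grip_width: 0.0652
[0.46535565 0.11875364 0.19544626]
```

View pics/w1.png

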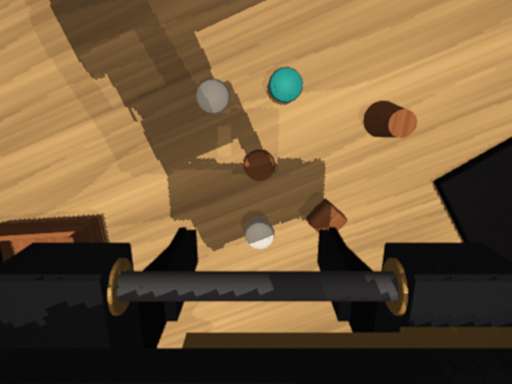

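The wrist view shows the brown round knob at (259,163), turquoise (286,84), white (213,96) and (259,234), the square (327,216) and the cone (392,121). The arm was still settling, so I'll hold still, retake it and measure.

```bash
python3 -m inch '[{"ax":0,"ay":0,"az":0,"dx":0,"dy":0,"dz":0,"gripper":75}]'
python3 - <<'E'
from h import *
c=cap('wrist','w2');o=robot.get_obs();print(o['position'],c['position'],c['attitude'])
a=cv2.resize(c['img'][65:255,190:350],None,fx=4,fy=4,interpolation=3);cv2.imwrite('pics/w2c.png',a[:,:,::-1])
v,u=np.mgrid[0:240,0:512]; K=c['camera_matrix'];d=c['depth'][:240]
p=np.stack([(u-K[0,2])/K[0,0]*d,-(v-K[1,2])/K[1,1]*d,-d],-1).reshape(-1,3)
P=R.from_quat(c['attitude']).apply(p)+c['position']
m=(np.hypot(P[:,0]-.462,P[:,1]-.125)<.035)&(P[:,2]>.02)&(P[:,2]<.045); Q=P[m]; print(len(Q),Q.mean(0),Q.min(0),Q.max(0))
E
```

```text
time: 1.55
position: [0.4614, 0.1233, 0.1951]
tool_rot: [0.192, 0.981, 0.0, 0.0]
ft_force: [-0.3, 0.9, 0.7]
grip_width: 0.0654
[0.46002223 0.12458599 0.19486491] [0.38859043 0.15245287 0.38487369] [-0.12039485 -0.08094858  0.55223485  0.82096838]
792 [0.45690141 0.12605541 0.03429576] [0.44071796 0.10778372 0.02516642] [0.47460605 0.14315424 0.0385871 ]
```

View pics/w2c.png

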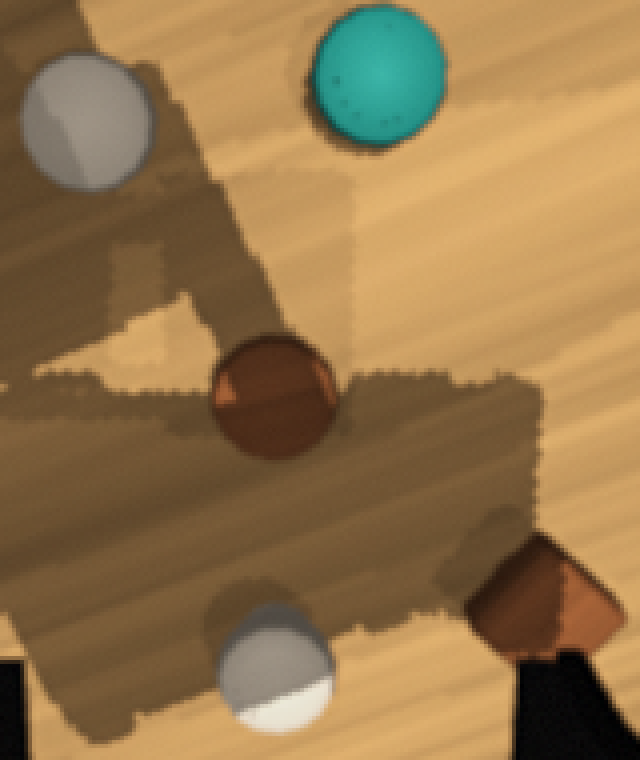

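Knob estimate from the wrist view is about (0.4577, 0.1255), which lies between the other two cameras. I'll come down partway and check it against the fingers.

```bash
python3 -m inch '[{"ax":0,"ay":0,"az":0,"dx":3,"dy":1,"dz":35,"gripper":75},{"ax":0,"ay":0,"az":0,"dx":0,"dy":0,"dz":40,"gripper":75},{"ax":0,"ay":0,"az":0,"dx":0,"dy":0,"dz":40,"gripper":75},{"ax":0,"ay":0,"az":0,"dx":0,"dy":0,"dz":30,"gripper":75},{"ax":0,"ay":0,"az":0,"dx":0,"dy":0,"dz":0,"gripper":75},{"ax":0,"ay":0,"az":0,"dx":0,"dy":0,"dz":0,"gripper":75}]'
python3 - <<'E'
from h import *
c=cap('wrist','w3');o=robot.get_obs();print(o['position'],c['position'])
P=o['position']; r=R.from_quat(o['tool_rot'])
print([np.round(proj(c,P+r.apply(d)),1) for d in ([0,0,0],[0,.0325,0],[0,-.0325,0],[0.0095,0,0],[0,0,.02])])
for z in (.026,.036): print(np.round(proj(c,[.4577,.1255,z]),1))
E
```

```text
time: 2.2
position: [0.4568, 0.1283, 0.0501]
tool_rot: [0.189, 0.982, -0.0, -0.001]
ft_force: [0.4, -0.5, 0.0]
grip_width: 0.065
[0.45790083 0.12817201 0.05100892] [0.38418088 0.15695494 0.24012102]
[array([258.5, 227.2]), array([311. , 227.3]), array([206. , 227.2]), array([258.5, 212.8]), array([258.4, 215.8])]
[254.7 214.3]
[254.6 219.6]
```

View pics/w3.png

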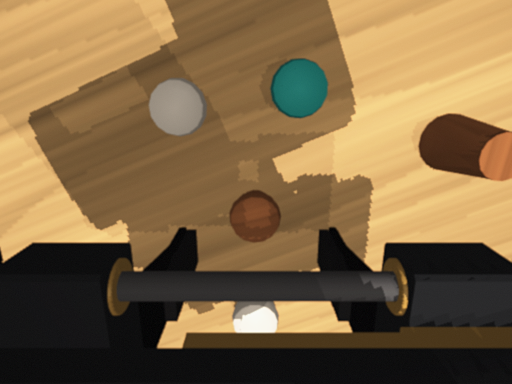

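The knob is at (255,215), against (258,216) expected straight under the TCP. That is about 2 mm off along the jaws and on line across them. Going down to z≈8 mm and gripping.

```bash
python3 -m inch '[{"ax":0,"ay":0,"az":0,"dx":0,"dy":-2,"dz":20,"gripper":75},{"ax":0,"ay":0,"az":0,"dx":0,"dy":0,"dz":22,"gripper":75},{"ax":0,"ay":0,"az":0,"dx":0,"dy":0,"dz":0,"gripper":75},{"ax":0,"ay":0,"az":0,"dx":0,"dy":0,"dz":0,"gripper":0},{"ax":0,"ay":0,"az":0,"dx":0,"dy":0,"dz":0,"gripper":0},{"ax":0,"ay":0,"az":0,"dx":0,"dy":0,"dz":0,"gripper":0},{"ax":0,"ay":0,"az":0,"dx":0,"dy":0,"dz":0,"gripper":0}]' 15; python3 -c "
from h import *
cap('wrist','w4');print(robot.get_obs()['grip_width'])"
```

```text
time: 2.95
position: [0.4575, 0.1255, 0.0089]
tool_rot: [0.19, 0.982, 0.0, 0.001]
ft_force: [-0.7, 0.3, 0.7]
grip_width: 0.0411
0.03704760096193558
```

View pics/w4.png

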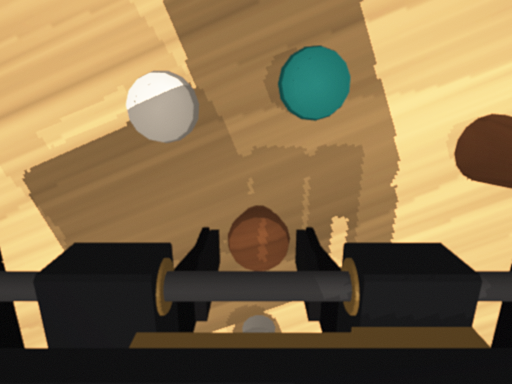

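```bash
python3 -m inch '[{"ax":0,"ay":0,"az":0,"dx":0,"dy":0,"dz":0,"gripper":0},{"ax":0,"ay":0,"az":0,"dx":0,"dy":0,"dz":0,"gripper":0},{"ax":0,"ay":0,"az":0,"dx":0,"dy":0,"dz":0,"gripper":0},{"ax":0,"ay":0,"az":0,"dx":0,"dy":0,"dz":-20,"gripper":0},{"ax":0,"ay":0,"az":0,"dx":0,"dy":0,"dz":-40,"gripper":0},{"ax":0,"ay":0,"az":0,"dx":0,"dy":0,"dz":-40,"gripper":0},{"ax":0,"ay":0,"az":0,"dx":0,"dy":0,"dz":-40,"gripper":0},{"ax":0,"ay":0,"az":0,"dx":0,"dy":0,"dz":0,"gripper":0}]'; python3 -c "
from h import *
cap('wrist','w5');print(robot.get_obs()['grip_width'])"
```

```text
time: 3.8
position: [0.4606, 0.1256, 0.1526]
tool_rot: [0.19, 0.982, 0.001, 0.005]
ft_force: [1.2, -0.2, -0.9]
grip_width: 0.0004
0.00022343217643944004
```

View pics/w5.png

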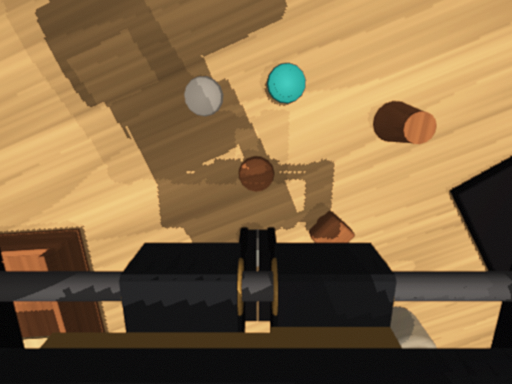

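The grip slipped: the knob still stands where it was, at (256,172). The pads were not where I thought along tool x, so I'll measure the fingertips and knob in the tool frame from depth.

Run:
```python
from h import *
c=ld('w5'); o=robot.get_obs(); r=R.from_quat(o['tool_rot']); P=o['position']; print(P)
for u,v in [(245,230),(250,233),(245,238),(265,232),(245,250),(247,270),(264,300)]:
    print(u,v,c['depth'][v,u],(1e3*r.inv().apply(pt(c,u,v)-P)).round(1))
for u,v in [(256,172),(203,95),(286,83),(404,126),(325,228)]: print('w5',u,v,pt(c,u,v).round(4))
c=ld('w4')
for u,v in [(259,238),(160,105),(314,82),(330,200),(100,180)]: print('w4',u,v,pt(c,u,v).round(4))
a=cv2.resize(ld('w4')['img'][190:350,150:370],None,fx=3.5,fy=3.5,interpolation=3);cv2.imwrite('pics/w4c.png',a[:,:,::-1])
```

```text
[0.45876579 0.12553387 0.15039689]
245 230 0.17049646 [  9.   -6.1 -34.4]
250 233 0.1705701 [  7.4  -3.5 -34.7]
245 238 0.16088931 [  9.1  -5.7 -44.4]
265 232 0.17202453 [  7.4   4.3 -33.3]
245 250 0.14876871 [  9.   -5.3 -57. ]
247 270 0.13318223 [  8.5  -4.  -73.5]
264 300 0.0868899 [  24.9    1.9 -116.9]
w5 256 172 [0.4555 0.1264 0.0353]
w5 203 95 [0.3724 0.109  0.0359]
w5 286 83 [0.3904 0.1812 0.0359]
w5 404 126 [0.4602 0.2606 0.0574]
w5 325 228 [0.5348 0.1693 0.0365]
w4 259 238 [0.4547 0.1271 0.035 ]
w4 160 105 [0.3722 0.1088 0.0351]
w4 314 82 [0.3898 0.1807 0.0366]
w4 330 200 [ 4.622e-01  1.729e-01 -3.000e-04]
w4 100 180 [0.3961 0.0444 0.0008]
```

View pics/w4c.png

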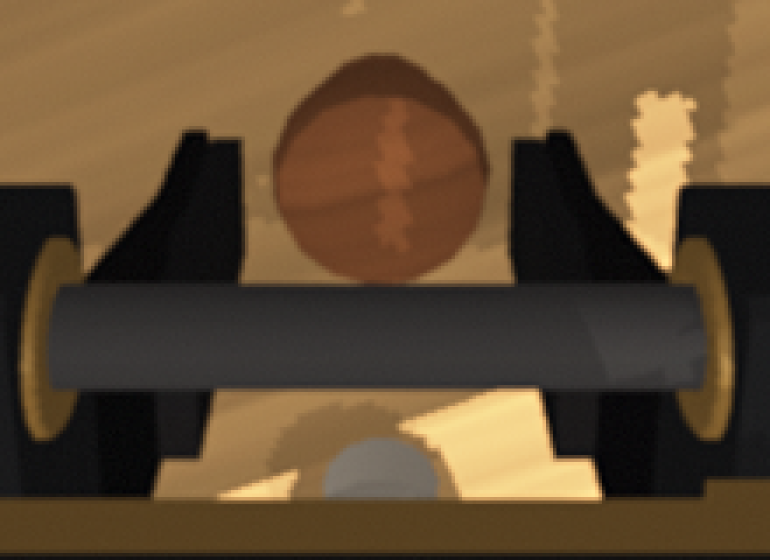

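By the wrist depth, the visible finger ends sit about 34 mm above the reported TCP, so the fingers may have closed above the knob. I'll cross-check with the side and scene cameras.

Run:
```python
from h import *
o=robot.get_obs(); P=o['position']; print(P)
for n in ('scene','side'):
    c=cap(n,n+'1'); u,v=proj(c,P); print(n,u,v); im=c['img'].copy()
    for d in (0,.034,.07): 
        a=proj(c,P+[0,0,d]); print(np.round(a,1))
    u,v=int(u),int(v)
    x0,y0=max(0,u-60),max(0,v-70)
    cr=cv2.resize(im[y0:v+30,x0:u+60],None,fx=6,fy=6,interpolation=3)
    for d in (0,.034): a=proj(c,P+[0,0,d]); cv2.circle(cr,(int((a[0]-x0)*6+3),int((a[1]-y0)*6+3)),3,(255,255,0) if d==0 else (0,255,255),-1)
    cv2.imwrite(f'pics/tip_{n}.png',cr[:,:,::-1])
```

```text
[0.45876579 0.12553387 0.15039689]
scene 312.34178388949465 155.2293305824658
[312.3 155.2]
[313.6 146. ]
[315.  135.8]
side 231.19535250912318 161.6973067786616
[231.2 161.7]
[230.9 154. ]
[230.6 145.6]
```

View pics/tip_scene.png

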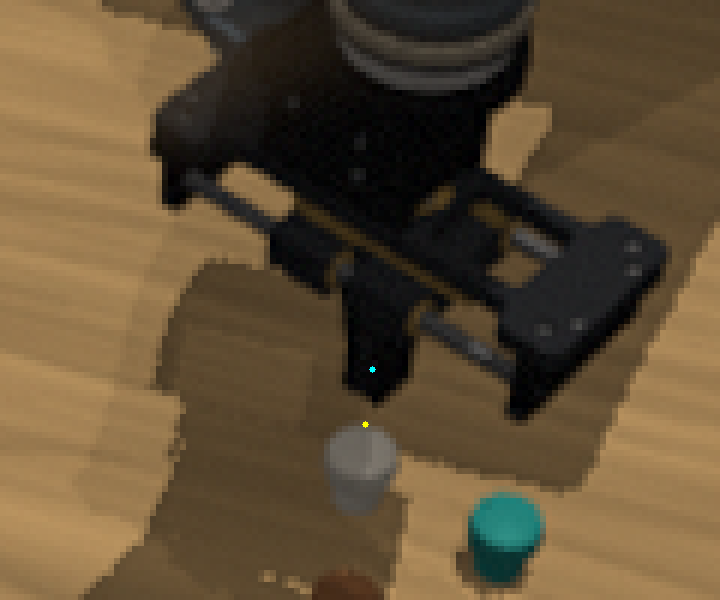

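View pics/tip_side.png

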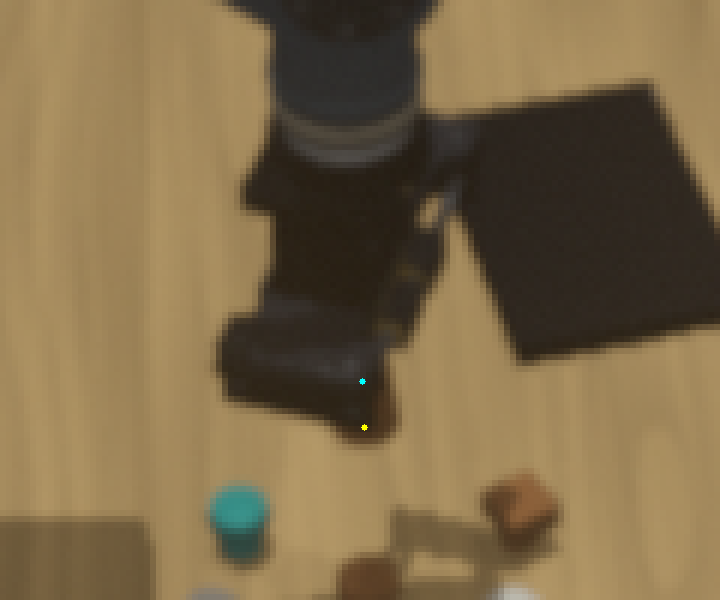

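The cameras disagree about where the finger ends are: roughly 34 mm above the reported TCP (wrist), 15 mm (scene) and 0 (side). I'll reopen and step down round the knob, using the force reading to feel for the table.

```bash
python3 -m inch '[{"ax":0,"ay":0,"az":0,"dx":0,"dy":0,"dz":0,"gripper":75},{"ax":0,"ay":0,"az":0,"dx":0,"dy":0,"dz":0,"gripper":75},{"ax":0,"ay":0,"az":0,"dx":0,"dy":0,"dz":0,"gripper":75},{"ax":0,"ay":0,"az":0,"dx":0,"dy":0,"dz":40,"gripper":75},{"ax":0,"ay":0,"az":0,"dx":0,"dy":0,"dz":40,"gripper":75},{"ax":0,"ay":0,"az":0,"dx":0,"dy":0,"dz":40,"gripper":75},{"ax":0,"ay":0,"az":0,"dx":0,"dy":0,"dz":15,"gripper":75},{"ax":0,"ay":0,"az":0,"dx":0,"dy":0,"dz":0,"gripper":75}]' 15
python3 - <<'E'
from h import *
o=robot.get_obs(); P=o['position']; print(P)
for n in ('scene','side','wrist'):
    c=cap(n,n+'2')
    u,v=map(int,proj(c,P)); cr=cv2.resize(c['img'][max(0,v-60):v+40,u-60:u+60],None,fx=6,fy=6,interpolation=3); cv2.imwrite(f'pics/low_{n}.png',cr[:,:,::-1])
    print(n,u,v)
E
```

```text
time: 4.75
position: [0.4546, 0.1252, 0.0103]
tool_rot: [0.19, 0.982, -0.001, -0.003]
ft_force: [0.1, -0.5, 0.9]
grip_width: 0.0566
[0.4546319  0.12523693 0.01033017]
scene 308 187
side 231 190
wrist 256 220
```

View pics/low_scene.png

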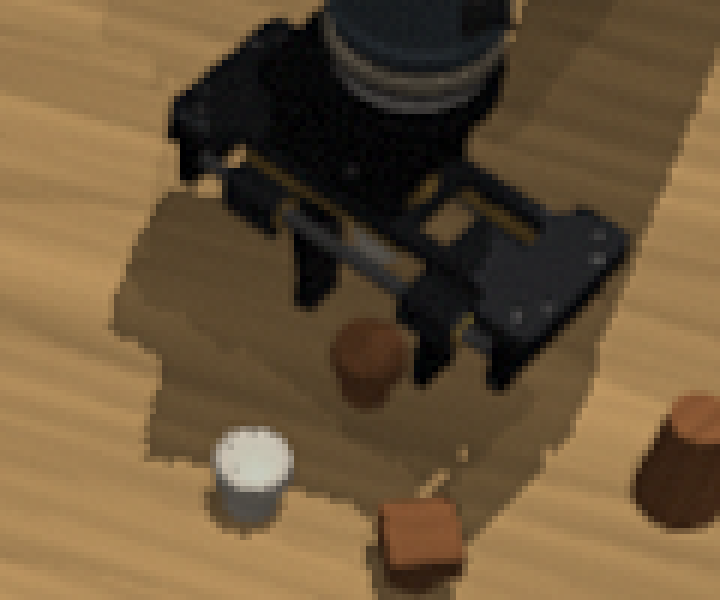

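View pics/low_side.png

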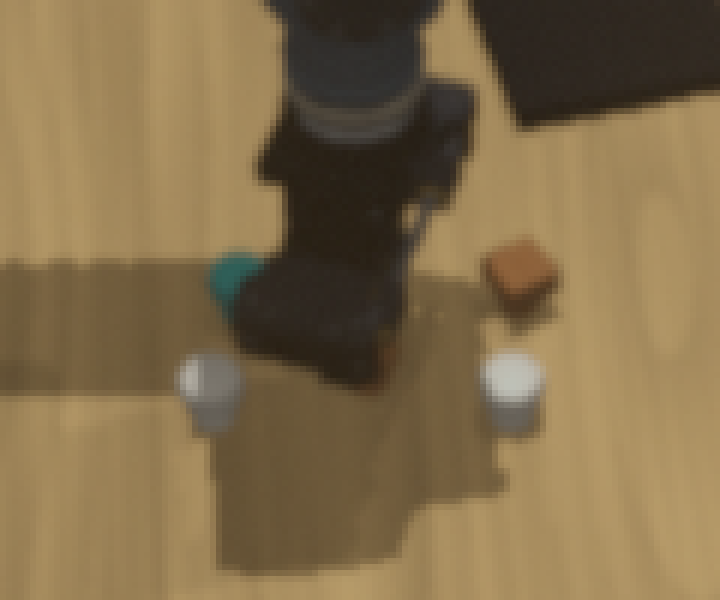

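The scene view (tips at crop (315,300) and (435,375), knob foot at (365,400)) agrees with the wrist depth: the tips are still about 40 mm up. I'll step down while watching the force.

```bash
python3 -m inch '[{"ax":0,"ay":0,"az":0,"dx":0,"dy":0,"dz":4,"gripper":75},{"ax":0,"ay":0,"az":0,"dx":0,"dy":0,"dz":0,"gripper":75}]';python3 -m inch '[{"ax":0,"ay":0,"az":0,"dx":0,"dy":0,"dz":3,"gripper":75},{"ax":0,"ay":0,"az":0,"dx":0,"dy":0,"dz":0,"gripper":75}]';python3 -m inch '[{"ax":0,"ay":0,"az":0,"dx":0,"dy":0,"dz":2,"gripper":75},{"ax":0,"ay":0,"az":0,"dx":0,"dy":0,"dz":0,"gripper":75}]'
```

```text
time: 5.1
position: [0.4575, 0.1254, 0.0098]
tool_rot: [0.19, 0.982, 0.0, 0.001]
ft_force: [-0.7, 0.1, -0.0]
grip_width: 0.065
time: 5.3
position: [0.457, 0.1254, 0.0062]
tool_rot: [0.19, 0.982, 0.0, 0.0]
ft_force: [0.3, 0.6, 0.3]
grip_width: 0.0652
time: 5.5
position: [0.4568, 0.1254, 0.0039]
tool_rot: [0.19, 0.982, -0.0, -0.0]
ft_force: [0.7, 0.1, -0.2]
grip_width: 0.0653
```

```bash
python3 -m inch '[{"ax":0,"ay":0,"az":0,"dx":0,"dy":0,"dz":2,"gripper":75},{"ax":0,"ay":0,"az":0,"dx":0,"dy":0,"dz":0,"gripper":75}]';python3 -m inch '[{"ax":0,"ay":0,"az":0,"dx":0,"dy":0,"dz":2,"gripper":75},{"ax":0,"ay":0,"az":0,"dx":0,"dy":0,"dz":0,"gripper":75}]';python3 -m inch '[{"ax":0,"ay":0,"az":0,"dx":0,"dy":0,"dz":2,"gripper":75},{"ax":0,"ay":0,"az":0,"dx":0,"dy":0,"dz":0,"gripper":75}]'
```

```text
time: 5.7
position: [0.4567, 0.1254, 0.0018]
tool_rot: [0.19, 0.982, -0.0, -0.0]
ft_force: [0.7, -0.7, 1.1]
grip_width: 0.0654
time: 5.9
position: [0.4567, 0.1254, -0.0002]
tool_rot: [0.19, 0.982, -0.0, -0.0]
ft_force: [0.3, 0.3, -0.6]
grip_width: 0.0652
time: 6.1
position: [0.4567, 0.1254, -0.0022]
tool_rot: [0.19, 0.982, -0.0, -0.0]
ft_force: [0.2, 0.4, 0.4]
grip_width: 0.0653
```

The reported TCP is below the table and nothing touches, so the real fingertips are well above it (an offset of around 30 mm). Continuing down.

```bash
python3 -m inch '[{"ax":0,"ay":0,"az":0,"dx":0,"dy":0,"dz":5,"gripper":75},{"ax":0,"ay":0,"az":0,"dx":0,"dy":0,"dz":0,"gripper":75}]';python3 -m inch '[{"ax":0,"ay":0,"az":0,"dx":0,"dy":0,"dz":5,"gripper":75},{"ax":0,"ay":0,"az":0,"dx":0,"dy":0,"dz":0,"gripper":75}]'
python3 - <<'E'
from h import *
o=robot.get_obs(); P=o['position']; r=R.from_quat(o['tool_rot'])
c=cap('wrist','w6')
cr=cv2.resize(c['img'][190:350,150:370],None,fx=3.5,fy=3.5,interpolation=3); cv2.imwrite('pics/w6c.png',cr[:,:,::-1])
for u in (186,190,194,324,328,332):
  for v in (230,234,238): print(u,v,c['depth'][v,u],(1e3*r.inv().apply(pt(c,u,v)-P)).round(1))
E
```

```text
time: 6.3
position: [0.4565, 0.1254, -0.0075]
tool_rot: [0.19, 0.982, -0.0, -0.0]
ft_force: [-0.5, -0.3, -0.3]
grip_width: 0.0653
time: 6.5
position: [0.4566, 0.1254, -0.0125]
tool_rot: [0.19, 0.982, -0.0, -0.0]
ft_force: [0.8, 0.7, 0.2]
grip_width: 0.0655
186 230 0.17201613 [  9.9 -37.7 -30.8]
186 234 0.16966535 [  8.9 -37.2 -33.6]
186 238 0.16499984 [  8.9 -36.2 -38.4]
190 230 0.17421062 [  9.  -36.1 -28.8]
190 234 0.16871987 [  9.3 -35.  -34.4]
190 238 0.16471119 [  9.  -34.1 -38.7]
194 230 0.17427304 [  9.  -34.  -28.7]
194 234 0.0 [  78.3   -0.5 -189.9]
194 238 0.16915615 [  7.1 -33.  -34.6]
324 230 0.17330271 [  9.5  34.6 -29.6]
324 234 0.16864882 [  9.3  33.7 -34.5]
324 238 0.16460039 [  9.1  32.9 -38.8]
328 230 0.17413113 [  9.1  36.9 -28.8]
328 234 0.16935046 [  9.1  35.9 -33.8]
328 238 0.164793 [  9.   34.9 -38.6]
332 230 0.17063728 [ 10.5  38.2 -32. ]
332 234 0.16635457 [ 10.3  37.3 -36.6]
332 238 0.16466007 [  9.1  36.9 -38.7]
```

View pics/w6c.png

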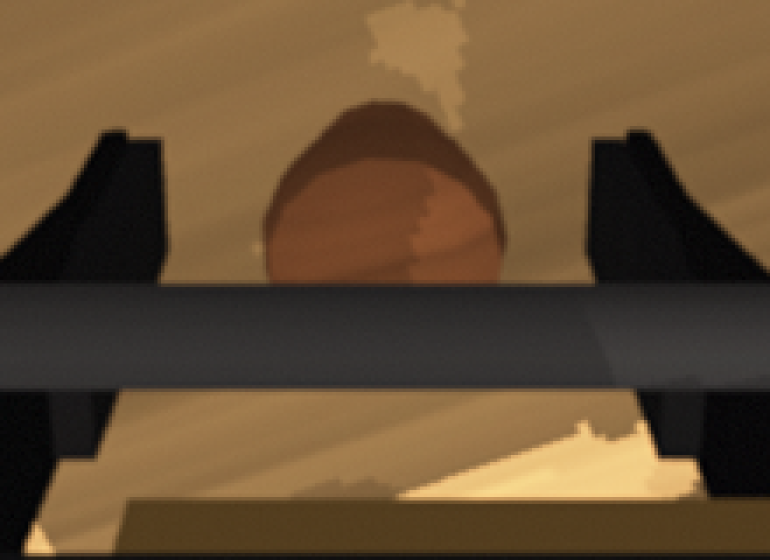

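By depth the tip ends are about 28 mm behind the reported TCP, so they are now at z≈15 mm. I'll go 8 mm lower and grip.

```bash
python3 -m inch '[{"ax":0,"ay":0,"az":0,"dx":2,"dy":1,"dz":4,"gripper":75},{"ax":0,"ay":0,"az":0,"dx":0,"dy":0,"dz":4,"gripper":75},{"ax":0,"ay":0,"az":0,"dx":0,"dy":0,"dz":0,"gripper":75}]'; python3 -m inch '[{"ax":0,"ay":0,"az":0,"dx":0,"dy":0,"dz":0,"gripper":0},{"ax":0,"ay":0,"az":0,"dx":0,"dy":0,"dz":0,"gripper":0},{"ax":0,"ay":0,"az":0,"dx":0,"dy":0,"dz":0,"gripper":0},{"ax":0,"ay":0,"az":0,"dx":0,"dy":0,"dz":0,"gripper":0},{"ax":0,"ay":0,"az":0,"dx":0,"dy":0,"dz":0,"gripper":0},{"ax":0,"ay":0,"az":0,"dx":0,"dy":0,"dz":0,"gripper":0}]' 15
```

```text
time: 6.85
position: [0.4549, 0.1271, -0.0205]
tool_rot: [0.19, 0.982, -0.0, -0.001]
ft_force: [-0.4, -0.3, -0.5]
grip_width: 0.0655
time: 7.45
position: [0.4555, 0.127, -0.0199]
tool_rot: [0.19, 0.982, 0.0, 0.0]
ft_force: [0.1, -0.6, 0.9]
grip_width: 0.0343
```

It is gripping at 34 mm. Lifting to check.

```bash
python3 -m inch '[{"ax":0,"ay":0,"az":0,"dx":0,"dy":0,"dz":-10,"gripper":0},{"ax":0,"ay":0,"az":0,"dx":0,"dy":0,"dz":-30,"gripper":0},{"ax":0,"ay":0,"az":0,"dx":0,"dy":0,"dz":-40,"gripper":0},{"ax":0,"ay":0,"az":0,"dx":0,"dy":0,"dz":-40,"gripper":0},{"ax":0,"ay":0,"az":0,"dx":0,"dy":0,"dz":-20,"gripper":0},{"ax":0,"ay":0,"az":0,"dx":0,"dy":0,"dz":0,"gripper":0}]'; python3 -c "
from h import *
cap('wrist','w7');cap('scene','scene3')"
```

```text
time: 8.05
position: [0.4576, 0.1273, 0.1235]
tool_rot: [0.19, 0.982, 0.001, 0.004]
ft_force: [-0.3, -0.5, -1.0]
grip_width: 0.0342
```

View pics/w7.png

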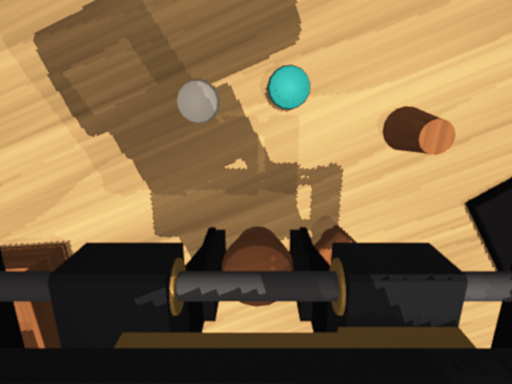

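View pics/scene3.png

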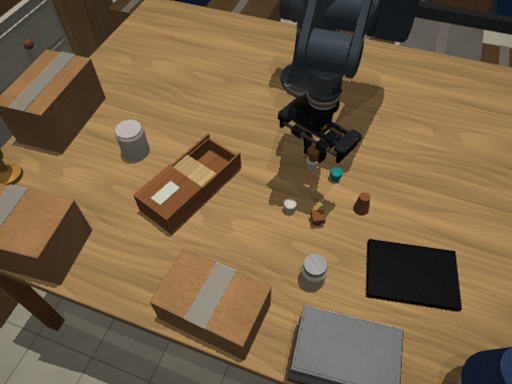

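The knob is held, visible between the pads at (258,262). I'll carry it over the box opening, whose position I corrected using the knob's known offsets, then recheck with the wrist camera.

```bash
python3 -m inch '[{"ax":0,"ay":0,"az":0,"dx":-14,"dy":-31,"dz":0,"gripper":0},{"ax":0,"ay":0,"az":0,"dx":-14,"dy":-31,"dz":0,"gripper":0},{"ax":0,"ay":0,"az":0,"dx":-14,"dy":-31,"dz":0,"gripper":0},{"ax":0,"ay":0,"az":0,"dx":-14,"dy":-31,"dz":0,"gripper":0},{"ax":0,"ay":0,"az":0,"dx":-14,"dy":-31,"dz":0,"gripper":0},{"ax":0,"ay":0,"az":0,"dx":-14,"dy":-31,"dz":0,"gripper":0},{"ax":0,"ay":0,"az":0,"dx":-14,"dy":-31,"dz":0,"gripper":0},{"ax":0,"ay":0,"az":0,"dx":-14,"dy":-31,"dz":0,"gripper":0}]'; python3 -m inch '[{"ax":0,"ay":0,"az":-0.068,"dx":0,"dy":0,"dz":0,"gripper":0},{"ax":0,"ay":0,"az":0,"dx":0,"dy":0,"dz":0,"gripper":0},{"ax":0,"ay":0,"az":0,"dx":0,"dy":0,"dz":0,"gripper":0}]'
python3 - <<'E'
from h import *
c=cap('wrist','w8');o=robot.get_obs();print(o['position'],o['tool_rot'],c['position'],c['attitude'].tolist())
E
```

```text
time: 8.95
position: [0.4652, -0.1455, 0.1182]
tool_rot: [0.19, 0.982, 0.001, -0.002]
ft_force: [1.1, -0.2, 0.1]
grip_width: 0.0345
time: 9.25
position: [0.4653, -0.1439, 0.1187]
tool_rot: [0.157, 0.988, 0.001, -0.002]
ft_force: [0.4, -0.6, -0.7]
grip_width: 0.0344
[ 0.46557584 -0.14372088  0.11902177] [ 1.57028387e-01  9.87592860e-01  6.15002048e-04 -1.43200562e-03] [ 0.39128658 -0.12047889  0.30889164] [-0.11547255034619146, -0.08420272832433122, 0.5812202616280616, 0.8010986194797073]
```

View pics/w8.png

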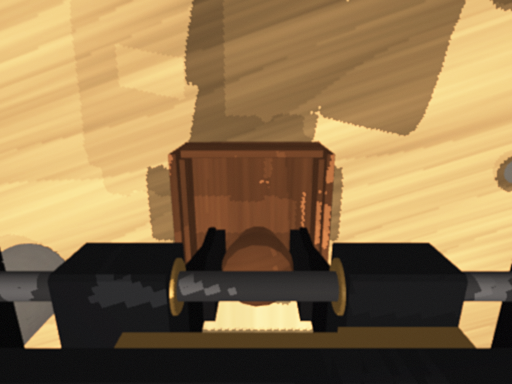

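The wrist view shows the box's near end wall at v≈142–156 and u≈172–333, the knob over the opening, and the lid at the bottom. Measuring this in the tool frame.

Run:
```python
from h import *
c=ld('w8'); o=robot.get_obs(); P=o['position']; r=R.from_quat(o['tool_rot'])
im=c['img']
cv2.imwrite('pics/w8c.png',cv2.resize(im[130:270,150:350],None,fx=4,fy=4,interpolation=3)[:,:,::-1])
for u,v in [(250,149),(210,149),(300,149),(173,175),(330,175),(176,200),(329,220),(173,200),(330,200),(250,190),(225,325),(260,325),(300,325),(260,331),(260,335)]: 
    p=pt(c,u,v); print(u,v,p.round(4),(1e3*r.inv().apply(p-P)).round(1))
```

```text
250 149 [ 0.4283 -0.1383  0.0529] [37.  -6.4 66.3]
210 149 [ 0.4186 -0.168   0.0528] [ 37.  -37.7  66.3]
300 149 [ 0.4403 -0.1012  0.0532] [37.  32.5 65.9]
173 175 [ 0.4261 -0.197   0.0725] [ 20.9 -62.9  46.6]
330 175 [ 0.4615 -0.0872  0.0743] [21.3 52.5 44.8]
176 200 [ 0.445  -0.2025  0.0715] [  1.2 -62.3  47.5]
329 220 [ 0.4967 -0.0964  0.0714] [-15.1  54.6  47.7]
173 200 [ 0.4441 -0.2044  0.0724] [  1.5 -64.3  46.6]
330 200 [ 0.481  -0.0917  0.072 ] [ 1.3 54.2 47.1]
250 190 [ 0.4703 -0.1531  0.0141] [ -7.7  -7.5 104.9]
225 325 [ 0.5647 -0.2063  0.0678] [-113.8  -28.7   50.9]
260 325 [ 0.5744 -0.1775  0.0675] [-114.1    1.6   51.2]
300 325 [ 0.5847 -0.1444  0.0681] [-113.6   36.2   50.6]
260 331 [ 0.58   -0.1793  0.0679] [-119.9    1.6   50.8]
260 335 [ 0.4434 -0.1367  0.2437] [ 2.360e+01 -1.000e-01 -1.246e+02]
```

View pics/w8c.png

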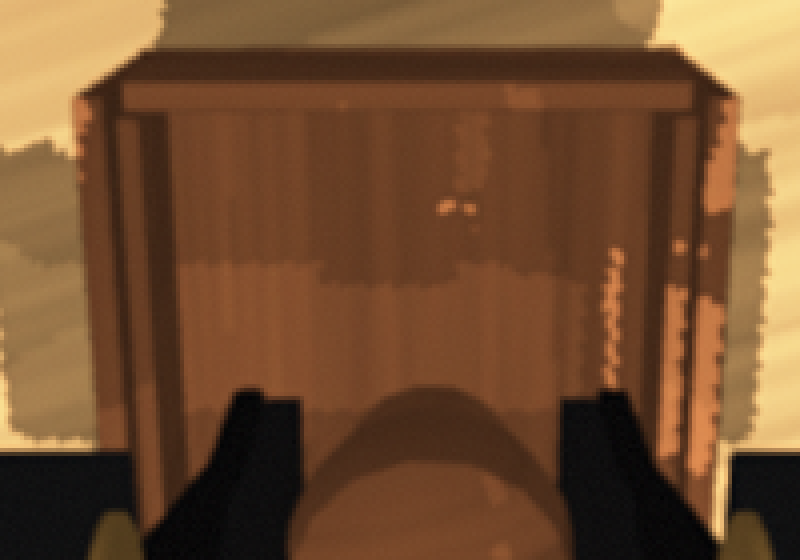

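The tool sits at box x≈-41 and y≈+4.7 mm off centre, with heights matching (walls 72, floor 14, lid 68). I'll correct, lower to just above the floor and release.

```bash
python3 -m inch '[{"ax":0,"ay":0,"az":0,"dx":-3,"dy":-5,"dz":0,"gripper":0},{"ax":0,"ay":0,"az":0,"dx":0,"dy":0,"dz":25,"gripper":0},{"ax":0,"ay":0,"az":0,"dx":0,"dy":0,"dz":25,"gripper":0},{"ax":0,"ay":0,"az":0,"dx":0,"dy":0,"dz":25,"gripper":0},{"ax":0,"ay":0,"az":0,"dx":0,"dy":0,"dz":15,"gripper":0},{"ax":0,"ay":0,"az":0,"dx":0,"dy":0,"dz":10,"gripper":0}]';  python3 -m inch '[{"ax":0,"ay":0,"az":0,"dx":0,"dy":0,"dz":10,"gripper":0},{"ax":0,"ay":0,"az":0,"dx":0,"dy":0,"dz":8,"gripper":0},{"ax":0,"ay":0,"az":0,"dx":0,"dy":0,"dz":3,"gripper":0},{"ax":0,"ay":0,"az":0,"dx":0,"dy":0,"dz":0,"gripper":0}]'
```

```text
time: 9.9
position: [0.4676, -0.1499, 0.0189]
tool_rot: [0.156, 0.988, 0.0, -0.001]
ft_force: [-0.9, -0.4, -0.8]
grip_width: 0.0342
time: 10.3
position: [0.468, -0.1505, -0.0011]
tool_rot: [0.157, 0.988, 0.0, -0.0]
ft_force: [0.4, -0.7, 0.2]
grip_width: 0.0343
```

```bash
python3 -m inch '[{"ax":0,"ay":0,"az":0,"dx":0,"dy":0,"dz":2,"gripper":0},{"ax":0,"ay":0,"az":0,"dx":0,"dy":0,"dz":2,"gripper":0},{"ax":0,"ay":0,"az":0,"dx":0,"dy":0,"dz":0,"gripper":0}]';  python3 -m inch '[{"ax":0,"ay":0,"az":0,"dx":0,"dy":0,"dz":0,"gripper":57},{"ax":0,"ay":0,"az":0,"dx":0,"dy":0,"dz":0,"gripper":57},{"ax":0,"ay":0,"az":0,"dx":0,"dy":0,"dz":0,"gripper":57},{"ax":0,"ay":0,"az":0,"dx":0,"dy":0,"dz":0,"gripper":57},{"ax":0,"ay":0,"az":0,"dx":0,"dy":0,"dz":0,"gripper":57}]'
```

```text
time: 10.6
position: [0.468, -0.1506, -0.0048]
tool_rot: [0.157, 0.988, -0.0, 0.0]
ft_force: [-0.5, 1.2, -0.3]
grip_width: 0.0343
time: 11.1
position: [0.468, -0.1505, -0.0049]
tool_rot: [0.157, 0.988, -0.0, 0.0]
ft_force: [-0.3, 0.1, 0.8]
grip_width: 0.0492
```

Released. Rising and looking.

```bash
python3 -m inch '[{"ax":0,"ay":0,"az":0,"dx":0,"dy":0,"dz":-10,"gripper":57},{"ax":0,"ay":0,"az":0,"dx":0,"dy":0,"dz":-20,"gripper":57},{"ax":0,"ay":0,"az":0,"dx":0,"dy":0,"dz":-40,"gripper":57},{"ax":0,"ay":0,"az":0,"dx":0,"dy":0,"dz":-45,"gripper":57},{"ax":0,"ay":0,"az":0,"dx":0,"dy":0,"dz":-45,"gripper":57},{"ax":0,"ay":0,"az":0,"dx":0,"dy":0,"dz":0,"gripper":57},{"ax":0,"ay":0,"az":0,"dx":0,"dy":0,"dz":0,"gripper":57}]'
python3 - <<'E'
from h import *
c=cap('wrist','w9');o=robot.get_obs();print(o['position'],c['position'])
cap('scene','scene4')
for u,v in [(256,200),(256,205)]: print(pt(c,u,v))
E
```

```text
time: 11.8
position: [0.4685, -0.1507, 0.1567]
tool_rot: [0.157, 0.988, -0.001, 0.002]
ft_force: [0.1, 0.2, -0.2]
grip_width: 0.0494
[ 0.46741181 -0.15015475  0.15528758] [ 0.3932028  -0.12667292  0.34628018]
[ 0.49693364 -0.16205046  0.01438232]
[ 0.5027356  -0.16394692  0.01296575]
```

View pics/w9.png

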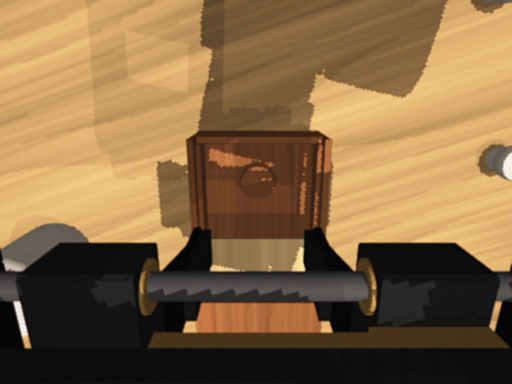

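The knob stands in the box at (258,179) with the lid still open. Next I'll measure the lid's leading edge and the deck edge in the tool frame.

Run:
```python
from h import *
c=ld('w9'); o=robot.get_obs(); P=o['position']; r=R.from_quat(o['tool_rot']); print(P)
cv2.imwrite('pics/w9c.png',cv2.resize(c['img'][120:340,150:360],None,fx=3,fy=3,interpolation=3)[:,:,::-1])
for u,v in [(258,179),(258,133),(258,139),(225,237),(258,237),(300,237),(225,240),(258,240),(240,243),(300,243),(192,180),(328,180),(258,268),(240,303),(258,303),(290,303),(258,310)]:
    p=pt(c,u,v); print(u,v,c['img'][v,u],p.round(4),(1e3*r.inv().apply(p-P)).round(1))
```

```text
[ 0.46688632 -0.14984948  0.15439597]
258 179 [103  61  36] [ 0.4671 -0.1502  0.049 ] [ -0.5  -0.3 105.4]
258 133 [54 33 19] [ 0.4281 -0.1376  0.0356] [ 40.4  -0.4 118.9]
258 139 [102  61  35] [ 0.4308 -0.1385  0.0559] [37.6 -0.4 98.6]
225 237 [88 58 36] [ 0.5069 -0.1955  0.0645] [-52.4 -31.   89.8]
258 237 [80 52 31] [ 0.5159 -0.166   0.0657] [-51.8  -0.2  88.5]
300 237 [83 56 34] [ 0.5285 -0.1289  0.0645] [-52.3  38.9  89.8]
225 240 [144 118  76] [ 0.5084 -0.1956  0.068 ] [-53.8 -30.7  86.3]
258 240 [149 119  78] [ 0.518  -0.1667  0.0673] [-54.   -0.2  86.9]
240 243 [140 113  73] [ 0.5157 -0.1835  0.0674] [-57.1 -17.   86.8]
300 243 [159 129  83] [ 0.5329 -0.1305  0.0675] [-56.9  38.7  86.8]
192 180 [88 53 30] [ 0.4448 -0.2029  0.0714] [  4.4 -57.3  83. ]
328 180 [105  63  36] [ 0.4809 -0.0913  0.0718] [ 4.7 60.  82.7]
258 268 [149 119  77] [ 0.5458 -0.1757  0.0672] [-83.3  -0.2  87. ]
240 303 [168 101  55] [ 0.5702 -0.2016  0.078 ] [-114.4  -17.2   76.1]
258 303 [151  88  50] [ 0.5761 -0.1855  0.077 ] [-1.151e+02 -1.000e-01  7.720e+01]
290 303 [153  89  51] [ 0.5848 -0.1565  0.0779] [-114.4   30.2   76.3]
258 310 [178 107  62] [ 0.583  -0.1878  0.0778] [-1.223e+02 -1.000e-01  7.640e+01]
```

View pics/w9c.png

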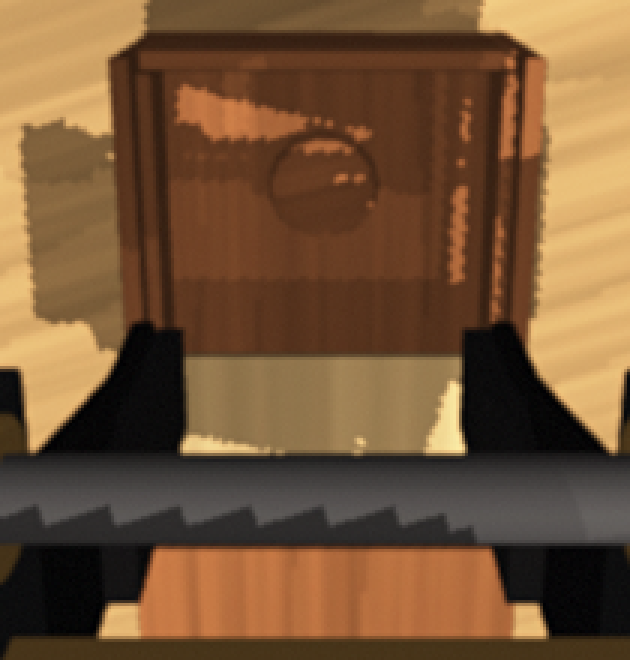

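The lid is open about 93 mm: near wall outer face at tool x +40, leading edge at -53, deck edge at about -111. I'll shut the fingers, move to dx -88 over the lid and descend slowly. Contact is expected at a reported z of about 0.040.

```bash
python3 -m inch '[{"ax":0,"ay":0,"az":0,"dx":-22,"dy":0,"dz":0,"gripper":0},{"ax":0,"ay":0,"az":0,"dx":-22,"dy":0,"dz":0,"gripper":0},{"ax":0,"ay":0,"az":0,"dx":-22,"dy":0,"dz":0,"gripper":0},{"ax":0,"ay":0,"az":0,"dx":-22,"dy":0,"dz":0,"gripper":0},{"ax":0,"ay":0,"az":0,"dx":0,"dy":0,"dz":25,"gripper":0},{"ax":0,"ay":0,"az":0,"dx":0,"dy":0,"dz":30,"gripper":0},{"ax":0,"ay":0,"az":0,"dx":0,"dy":0,"dz":30,"gripper":0},{"ax":0,"ay":0,"az":0,"dx":0,"dy":0,"dz":12,"gripper":0}]';python3 -m inch '[{"ax":0,"ay":0,"az":0,"dx":0,"dy":0,"dz":0,"gripper":0},{"ax":0,"ay":0,"az":0,"dx":0,"dy":0,"dz":0,"gripper":0},{"ax":0,"ay":0,"az":0,"dx":0,"dy":0,"dz":0,"gripper":0}]'
python3 - <<'E'
from h import *
c=cap('wrist','w10');o=robot.get_obs();P=o['position']; r=R.from_quat(o['tool_rot']);print(P,o['ft_force'],o['grip_width'])
for u,v in [(258,228),(250,229),(258,205),(258,200),(200,215)]:
    p=pt(c,u,v); print(u,v,p.round(4),(1e3*r.inv().apply(p-P)).round(1))
E
```

```text
time: 12.7
position: [0.5482, -0.1759, 0.0534]
tool_rot: [0.157, 0.988, 0.002, -0.005]
ft_force: [0.3, 0.5, 0.1]
grip_width: 0.0016
time: 13.0
position: [0.5526, -0.1783, 0.0592]
tool_rot: [0.157, 0.988, -0.0, 0.001]
ft_force: [-0.1, -0.3, 0.6]
grip_width: 0.0006
[ 0.55263754 -0.17827278  0.05940289] [-0.71346035  0.69786778  0.80401332] 0.00047345223174391287
258 228 [ 0.5506 -0.1777  0.0686] [ 2.1 -0.1 -9.2]
250 229 [ 0.5423 -0.1795  0.0872] [  9.4  -4.4 -27.8]
258 205 [ 0.5373 -0.1734  0.0674] [16.1 -0.1 -8.1]
258 200 [ 0.5338 -0.1722  0.0694] [ 19.8  -0.1 -10.1]
200 215 [ 0.5324 -0.2075  0.0682] [ 10.1 -34.1  -8.8]
```

View pics/w10.png

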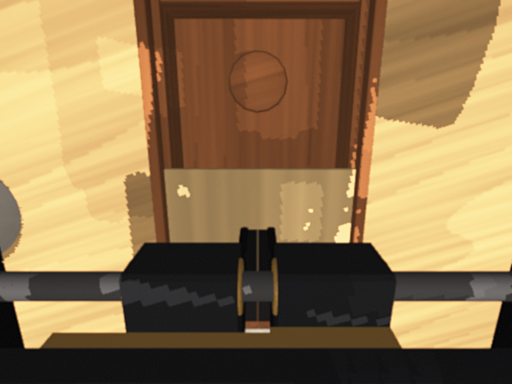

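The closed fingertips are over the lid (leading edge at v≈168), with about 19 mm to go. Creeping down.

```bash
python3 -m inch '[{"ax":0,"ay":0,"az":0,"dx":0,"dy":0,"dz":7,"gripper":0},{"ax":0,"ay":0,"az":0,"dx":0,"dy":0,"dz":5,"gripper":0},{"ax":0,"ay":0,"az":0,"dx":0,"dy":0,"dz":2,"gripper":0},{"ax":0,"ay":0,"az":0,"dx":0,"dy":0,"dz":0,"gripper":0},{"ax":0,"ay":0,"az":0,"dx":0,"dy":0,"dz":0,"gripper":0}]';for i in 1; do python3 -m inch '[{"ax":0,"ay":0,"az":0,"dx":0,"dy":0,"dz":1,"gripper":0},{"ax":0,"ay":0,"az":0,"dx":0,"dy":0,"dz":1,"gripper":0},{"ax":0,"ay":0,"az":0,"dx":0,"dy":0,"dz":0,"gripper":0}]'; done
```

```text
time: 13.55
position: [0.5516, -0.1777, 0.044]
tool_rot: [0.157, 0.988, 0.0, -0.0]
ft_force: [-0.4, -0.1, -0.0]
grip_width: 0.0006
time: 13.85
position: [0.5515, -0.1777, 0.042]
tool_rot: [0.157, 0.988, 0.0, -0.0]
ft_force: [0.4, 0.0, -0.1]
grip_width: 0.0007
```

```bash
python3 -m inch '[{"ax":0,"ay":0,"az":0,"dx":0,"dy":0,"dz":1,"gripper":0},{"ax":0,"ay":0,"az":0,"dx":0,"dy":0,"dz":0,"gripper":0}]'
```

```text
time: 14.05
position: [0.5517, -0.1778, 0.041]
tool_rot: [0.157, 0.988, -0.0, 0.0]
ft_force: [0.0, 0.9, 0.3]
grip_width: 0.0005
```

```bash
python3 -m inch '[{"ax":0,"ay":0,"az":0,"dx":0,"dy":0,"dz":1,"gripper":0},{"ax":0,"ay":0,"az":0,"dx":0,"dy":0,"dz":0,"gripper":0}]'
```

```text
time: 14.25
position: [0.5517, -0.1778, 0.0408]
tool_rot: [0.157, 0.988, -0.0, 0.0]
ft_force: [-1.5, 0.5, 5.1]
grip_width: 0.0008
```

Contact at reported z 0.0408 with 5 N. Pressing on to about 10 N.

```bash
python3 -m inch '[{"ax":0,"ay":0,"az":0,"dx":0,"dy":0,"dz":0.6,"gripper":0},{"ax":0,"ay":0,"az":0,"dx":0,"dy":0,"dz":0,"gripper":0},{"ax":0,"ay":0,"az":0,"dx":0,"dy":0,"dz":0,"gripper":0}]'
```

```text
time: 14.55
position: [0.5517, -0.1777, 0.0407]
tool_rot: [0.157, 0.988, -0.0, 0.0]
ft_force: [-2.4, -0.0, 8.3]
grip_width: 0.0007
```

```bash
python3 -m inch '[{"ax":0,"ay":0,"az":0,"dx":2,"dy":0,"dz":0,"gripper":0},{"ax":0,"ay":0,"az":0,"dx":2,"dy":0,"dz":0,"gripper":0}]'
```

```text
time: 14.75
position: [0.5505, -0.1777, 0.0408]
tool_rot: [0.157, 0.988, -0.001, 0.003]
ft_force: [3.5, -0.8, 5.1]
grip_width: 0.0005
```

```bash
python3 -m inch '[{"ax":0,"ay":0,"az":0,"dx":0,"dy":0,"dz":0.8,"gripper":0},{"ax":0,"ay":0,"az":0,"dx":0,"dy":0,"dz":0,"gripper":0},{"ax":0,"ay":0,"az":0,"dx":0,"dy":0,"dz":0,"gripper":0}]'
```

```text
time: 15.05
position: [0.5503, -0.1776, 0.0405]
tool_rot: [0.157, 0.988, -0.001, 0.003]
ft_force: [1.9, 0.2, 10.3]
grip_width: 0.0009
```

```bash
python3 -m inch '[{"ax":0,"ay":0,"az":0,"dx":2,"dy":0,"dz":0,"gripper":0},{"ax":0,"ay":0,"az":0,"dx":0,"dy":0,"dz":0,"gripper":0}]'
python3 - <<'E'
from h import *
o=robot.get_obs();P=o['position']; r=R.from_quat(o['tool_rot']);print(P,o['ft_force'])
c=cap('wrist','w11')
for v in range(160,215,3): print(v,c['img'][v,215],(1e3*r.inv().apply(pt(c,215,v)-P)).round(1))
E
```

```text
time: 15.25
position: [0.5498, -0.1776, 0.0406]
tool_rot: [0.157, 0.988, -0.001, 0.004]
ft_force: [3.8, -0.4, 8.0]
grip_width: 0.0004
[ 0.54979144 -0.17760954  0.04061085] [ 3.79876137 -0.42312509  7.97370366]
160 [136  82  49] [ 35.7 -28.8  26.9]
163 [136  82  49] [ 33.7 -28.9  26.9]
166 [135  81  48] [ 31.7 -28.9  26.7]
169 [137  84  50] [ 29.6 -29.   26.9]
172 [137  82  49] [ 27.4 -29.1  27.2]
175 [137  83  48] [ 25.4 -29.2  26.9]
178 [137  83  48] [ 23.  -29.4  28.1]
181 [125  83  51] [ 34.8 -22.5 -24.8]
184 [169 139  93] [ 33.8 -22.3 -26.7]
187 [172 141  94] [ 32.2 -22.3 -26.9]
190 [173 140  94] [ 30.6 -22.3 -27. ]
193 [171 141  94] [ 29.2 -22.3 -27.5]
196 [172 140  94] [ 27.4 -22.4 -27. ]
199 [170 140  93] [ 25.9 -22.5 -27.3]
202 [172 140  93] [ 24.3 -22.5 -27.4]
205 [172 140  92] [ 22.5 -22.6 -27. ]
208 [173 141  94] [ 21.2 -22.5 -28.2]
211 [172 140  93] [ 19.4 -22.7 -27.6]
214 [171 140  93] [ 17.2 -22.9 -26.3]
```

```bash
python3 -m inch '[{"ax":0,"ay":0,"az":0,"dx":2,"dy":0,"dz":0.4,"gripper":0},{"ax":0,"ay":0,"az":0,"dx":2,"dy":0,"dz":0.3,"gripper":0},{"ax":0,"ay":0,"az":0,"dx":0,"dy":0,"dz":0,"gripper":0}]'
```

```text
time: 15.6
position: [0.547, -0.1767, 0.0404]
tool_rot: [0.157, 0.988, -0.001, 0.006]
ft_force: [4.6, -0.5, 9.6]
grip_width: 0.0007
```

```bash
python3 -m inch '[{"ax":0,"ay":0,"az":0,"dx":2,"dy":0,"dz":0.2,"gripper":0},{"ax":0,"ay":0,"az":0,"dx":2,"dy":0,"dz":0.2,"gripper":0},{"ax":0,"ay":0,"az":0,"dx":0,"dy":0,"dz":0,"gripper":0}]'
python3 - <<'E'
from h import *
o=robot.get_obs();P=o['position']; r=R.from_quat(o['tool_rot']);print(P,o['ft_force'])
c=cap('wrist','w12')
cv2.imwrite('pics/w12c.png',cv2.resize(c['img'][0:240,120:400],None,fx=2.8,fy=2.5,interpolation=3)[:,:,::-1])
E
```

```text
time: 15.9
position: [0.5434, -0.1756, 0.0402]
tool_rot: [0.157, 0.988, -0.002, 0.006]
ft_force: [4.1, -0.1, 10.9]
grip_width: 0.0006
[ 0.54343382 -0.17555747  0.04022512] [ 4.14082658 -0.09959081 10.94277555]
```

View pics/w12c.png

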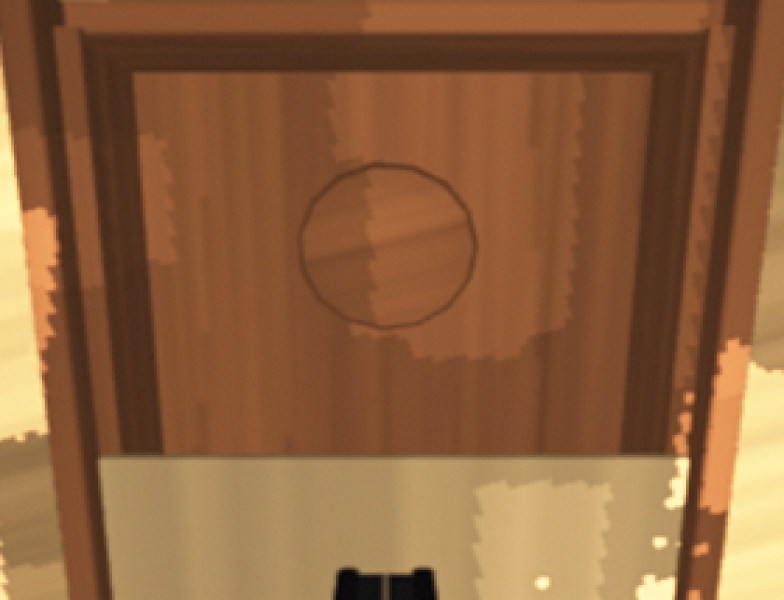

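The leading edge stays at the same row (v≈183) while the tool advances, so the lid is following. I'll continue in larger pieces while holding about 10 N.

```bash
python3 -m inch '[{"ax":0,"ay":0,"az":0,"dx":2.5,"dy":0,"dz":0,"gripper":0},{"ax":0,"ay":0,"az":0,"dx":2.5,"dy":0,"dz":0,"gripper":0},{"ax":0,"ay":0,"az":0,"dx":2.5,"dy":0,"dz":0,"gripper":0}]'
```

```text
time: 16.25
position: [0.5367, -0.1734, 0.0401]
tool_rot: [0.157, 0.988, -0.002, 0.006]
ft_force: [5.7, 0.5, 11.9]
grip_width: 0.0004
```

```bash
python3 -m inch '[{"ax":0,"ay":0,"az":0,"dx":2.5,"dy":0,"dz":0.1,"gripper":0},{"ax":0,"ay":0,"az":0,"dx":2.5,"dy":0,"dz":0.1,"gripper":0},{"ax":0,"ay":0,"az":0,"dx":2.5,"dy":0,"dz":0.1,"gripper":0}]'
```

```text
time: 16.55
position: [0.5296, -0.1711, 0.0399]
tool_rot: [0.157, 0.988, -0.002, 0.006]
ft_force: [5.0, 0.9, 10.4]
grip_width: 0.0006
```

```bash
python3 -m inch '[{"ax":0,"ay":0,"az":0,"dx":2.5,"dy":0,"dz":0.1,"gripper":0},{"ax":0,"ay":0,"az":0,"dx":2.5,"dy":0,"dz":0.1,"gripper":0},{"ax":0,"ay":0,"az":0,"dx":2.5,"dy":0,"dz":0.1,"gripper":0},{"ax":0,"ay":0,"az":0,"dx":2.5,"dy":0,"dz":0.1,"gripper":0}]'
```

```text
time: 16.95
position: [0.5202, -0.168, 0.0395]
tool_rot: [0.157, 0.988, -0.002, 0.006]
ft_force: [5.6, 0.7, 12.4]
grip_width: 0.0002
```

```bash
python3 -m inch '[{"ax":0,"ay":0,"az":0,"dx":2.5,"dy":0,"dz":0.1,"gripper":0},{"ax":0,"ay":0,"az":0,"dx":2.5,"dy":0,"dz":0.1,"gripper":0},{"ax":0,"ay":0,"az":0,"dx":2.5,"dy":0,"dz":0.1,"gripper":0}]'
```

```text
time: 17.25
position: [0.5131, -0.1657, 0.0392]
tool_rot: [0.157, 0.988, -0.002, 0.006]
ft_force: [5.5, 0.0, 11.5]
grip_width: 0.0006
```

```bash
python3 -m inch '[{"ax":0,"ay":0,"az":0,"dx":2.5,"dy":0,"dz":0.1,"gripper":0},{"ax":0,"ay":0,"az":0,"dx":2.5,"dy":0,"dz":0.15,"gripper":0},{"ax":0,"ay":0,"az":0,"dx":2.5,"dy":0,"dz":0.15,"gripper":0}]'
python3 - <<'E'
from h import *
c=cap('wrist','w13')
cv2.imwrite('pics/w13c.png',cv2.resize(c['img'][0:240,120:400],None,fx=2.8,fy=2.5,interpolation=3)[:,:,::-1])
E
```

```text
time: 17.55
position: [0.506, -0.1634, 0.0388]
tool_rot: [0.157, 0.988, -0.002, 0.006]
ft_force: [5.8, 1.7, 12.9]
grip_width: 0.0007
```

View pics/w13c.png

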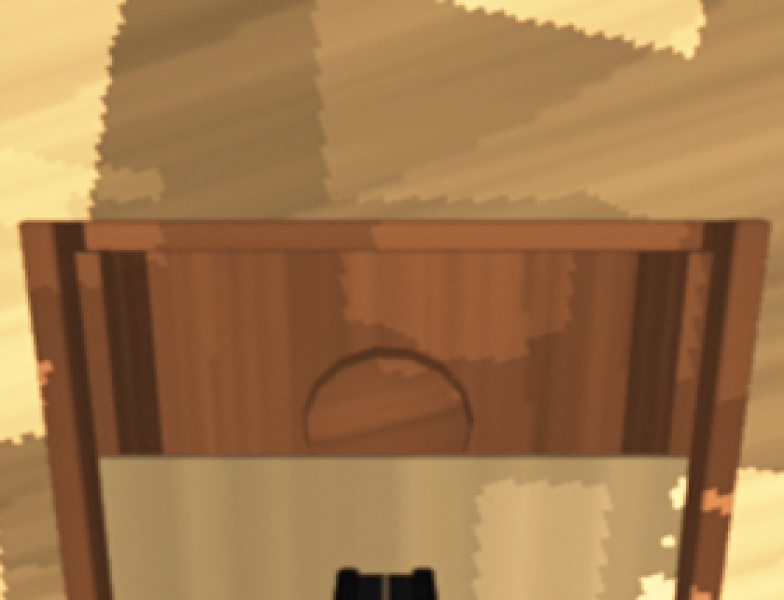

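The lid follows without slipping (its edge is still at the same row). Continuing.

```bash
python3 -m inch '[{"ax":0,"ay":0,"az":0,"dx":2.5,"dy":0,"dz":0.1,"gripper":0},{"ax":0,"ay":0,"az":0,"dx":2.5,"dy":0,"dz":0.1,"gripper":0},{"ax":0,"ay":0,"az":0,"dx":2.5,"dy":0,"dz":0.1,"gripper":0}]'
```

```text
time: 17.9
position: [0.4988, -0.1611, 0.0385]
tool_rot: [0.157, 0.988, -0.002, 0.006]
ft_force: [6.2, 1.5, 13.3]
grip_width: 0.0004
```

```bash
python3 -m inch '[{"ax":0,"ay":0,"az":0,"dx":2.5,"dy":0,"dz":0.1,"gripper":0},{"ax":0,"ay":0,"az":0,"dx":2.5,"dy":0,"dz":0.15,"gripper":0},{"ax":0,"ay":0,"az":0,"dx":2.5,"dy":0,"dz":0.15,"gripper":0}]'
```

```text
time: 18.2
position: [0.4917, -0.1588, 0.038]
tool_rot: [0.157, 0.988, -0.002, 0.006]
ft_force: [6.0, 0.9, 12.8]
grip_width: 0.0004
```

```bash
python3 -m inch '[{"ax":0,"ay":0,"az":0,"dx":2.5,"dy":0,"dz":0.1,"gripper":0},{"ax":0,"ay":0,"az":0,"dx":2.5,"dy":0,"dz":0.15,"gripper":0},{"ax":0,"ay":0,"az":0,"dx":2.5,"dy":0,"dz":0.15,"gripper":0}]'
```

```text
time: 18.5
position: [0.4845, -0.1565, 0.0376]
tool_rot: [0.157, 0.988, -0.002, 0.006]
ft_force: [5.9, 1.2, 13.0]
grip_width: 0.0006
```

```bash
python3 -m inch '[{"ax":0,"ay":0,"az":0,"dx":2.5,"dy":0,"dz":0.1,"gripper":0},{"ax":0,"ay":0,"az":0,"dx":2.5,"dy":0,"dz":0.1,"gripper":0},{"ax":0,"ay":0,"az":0,"dx":2.5,"dy":0,"dz":0.15,"gripper":0}]'
```

```text
time: 18.8
position: [0.4773, -0.1541, 0.0371]
tool_rot: [0.157, 0.988, -0.002, 0.006]
ft_force: [6.8, 1.8, 13.6]
grip_width: 0.0001
```

```bash
python3 -m inch '[{"ax":0,"ay":0,"az":0,"dx":2.5,"dy":0,"dz":0.1,"gripper":0},{"ax":0,"ay":0,"az":0,"dx":2.5,"dy":0,"dz":0.1,"gripper":0}]'
python3 - <<'E'
from h import *
c=cap('wrist','w14')
cv2.imwrite('pics/w14c.png',cv2.resize(c['img'][100:240,120:400],None,fx=2.8,fy=2.8,interpolation=3)[:,:,::-1])
E
```

```text
time: 19.0
position: [0.4725, -0.1525, 0.0369]
tool_rot: [0.157, 0.988, -0.002, 0.006]
ft_force: [5.9, 1.2, 13.6]
grip_width: 0.0004
```

View pics/w14c.png

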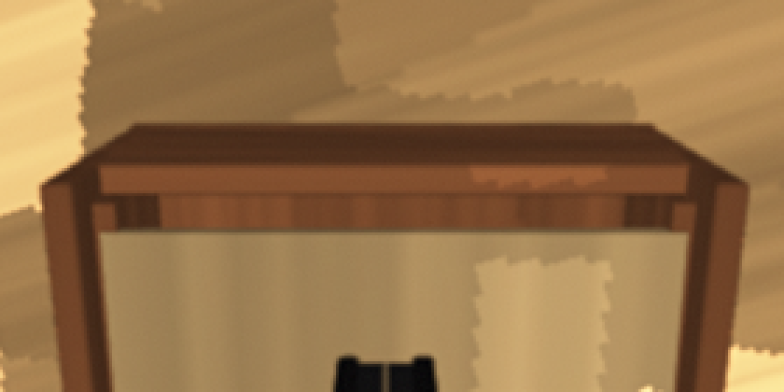

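About 10 mm remains. Continuing gently.

```bash
python3 -m inch '[{"ax":0,"ay":0,"az":0,"dx":2,"dy":0,"dz":0.1,"gripper":0},{"ax":0,"ay":0,"az":0,"dx":2,"dy":0,"dz":0.1,"gripper":0},{"ax":0,"ay":0,"az":0,"dx":1,"dy":0,"dz":0,"gripper":0}]'
```

```text
time: 19.35
position: [0.4674, -0.1509, 0.0366]
tool_rot: [0.157, 0.988, -0.002, 0.006]
ft_force: [5.5, 1.6, 13.7]
grip_width: 0.0003
```

```bash
python3 -m inch '[{"ax":0,"ay":0,"az":0,"dx":2,"dy":0,"dz":0.1,"gripper":0},{"ax":0,"ay":0,"az":0,"dx":1.5,"dy":0,"dz":0.1,"gripper":0},{"ax":0,"ay":0,"az":0,"dx":0,"dy":0,"dz":0,"gripper":0}]'
python3 - <<'E'
from h import *
c=cap('wrist','w15')
cv2.imwrite('pics/w15c.png',cv2.resize(c['img'][100:240,120:400],None,fx=2.8,fy=2.8,interpolation=3)[:,:,::-1])
E
```

```text
time: 19.65
position: [0.4638, -0.1497, 0.0363]
tool_rot: [0.157, 0.988, -0.002, 0.006]
ft_force: [4.7, 0.8, 13.2]
grip_width: 0.0004
```

View pics/w15c.png

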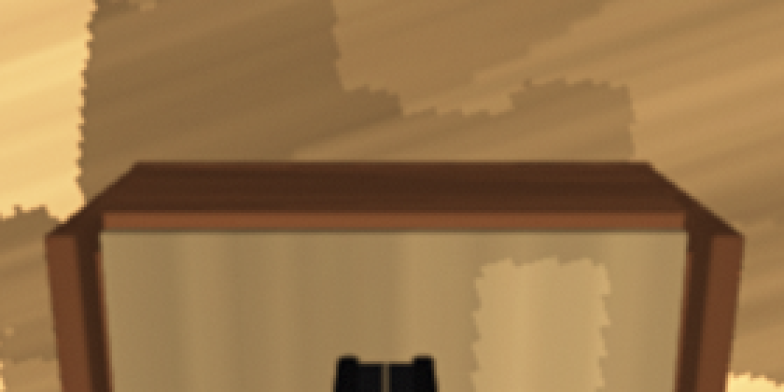

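```bash
python3 -m inch '[{"ax":0,"ay":0,"az":0,"dx":1.5,"dy":0,"dz":0,"gripper":0},{"ax":0,"ay":0,"az":0,"dx":0,"dy":0,"dz":0,"gripper":0}]'
```

```text
time: 19.9
position: [0.4624, -0.1493, 0.0362]
tool_rot: [0.157, 0.988, -0.002, 0.006]
ft_force: [5.0, 1.3, 12.7]
grip_width: 0.0004
```

```bash
python3 -m inch '[{"ax":0,"ay":0,"az":0,"dx":1.5,"dy":0,"dz":0,"gripper":0},{"ax":0,"ay":0,"az":0,"dx":0,"dy":0,"dz":0,"gripper":0}]'
python3 - <<'E'
from h import *
c=cap('wrist','w16')
cv2.imwrite('pics/w16c.png',cv2.resize(c['img'][100:240,120:400],None,fx=2.8,fy=2.8,interpolation=3)[:,:,::-1])
E
```

```text
time: 20.1
position: [0.4617, -0.1491, 0.0363]
tool_rot: [0.157, 0.988, -0.002, 0.006]
ft_force: [6.6, 2.4, 12.7]
grip_width: 0.0005
```

View pics/w16c.png

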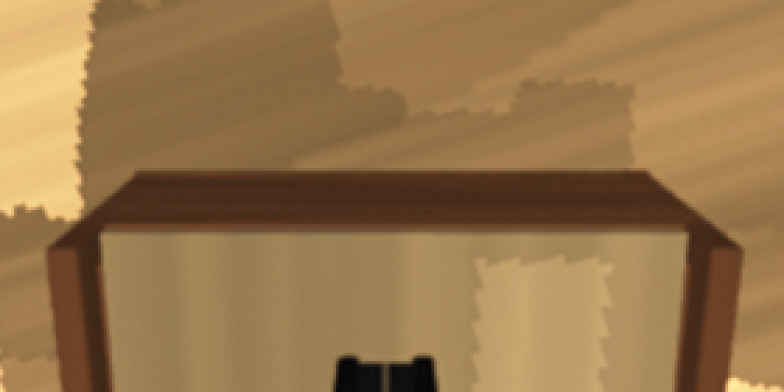

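The tool advanced only 0.7 of the commanded 1.5 mm and the drag force went up, so the lid appears to be on its stop. One more nudge to confirm.

```bash
python3 -m inch '[{"ax":0,"ay":0,"az":0,"dx":1.5,"dy":0,"dz":0,"gripper":0},{"ax":0,"ay":0,"az":0,"dx":0,"dy":0,"dz":0,"gripper":0}]'
```

```text
time: 20.35
position: [0.4613, -0.1491, 0.0365]
tool_rot: [0.157, 0.988, -0.002, 0.007]
ft_force: [8.0, 1.8, 13.6]
grip_width: 0.0002
```

The lid is on its stop. Lifting straight off and checking.

```bash
python3 -m inch '[{"ax":0,"ay":0,"az":0,"dx":0,"dy":0,"dz":-4,"gripper":0},{"ax":0,"ay":0,"az":0,"dx":0,"dy":0,"dz":-8,"gripper":0},{"ax":0,"ay":0,"az":0,"dx":0,"dy":0,"dz":-30,"gripper":0},{"ax":0,"ay":0,"az":0,"dx":0,"dy":0,"dz":-40,"gripper":0},{"ax":0,"ay":0,"az":0,"dx":0,"dy":0,"dz":-40,"gripper":0},{"ax":0,"ay":0,"az":0,"dx":-20,"dy":0,"dz":0,"gripper":0},{"ax":0,"ay":0,"az":0,"dx":0,"dy":0,"dz":0,"gripper":0},{"ax":0,"ay":0,"az":0,"dx":0,"dy":0,"dz":0,"gripper":0}]'
python3 - <<'E'
from h import *
c=cap('wrist','w17'); o=robot.get_obs();P=o['position']; r=R.from_quat(o['tool_rot']); print(P,o['ft_force'])
cv2.imwrite('pics/w17c.png',cv2.resize(c['img'][90:240,150:370],None,fx=3.5,fy=3.5,interpolation=3)[:,:,::-1])
for v in range(124,150,2): print(v,[(c['img'][v,u].tolist(),(1e3*r.inv().apply(pt(c,u,v)-P)).round(1).tolist()) for u in (230,290)])
d=cap('scene','scene5'); s=cap('side','side5')
cv2.imwrite('pics/s5c.png',np.hstack([cv2.resize(d['img'][125:235,130:250],(400,366),interpolation=3),cv2.resize(s['img'][215:300,215:335],(400,366),interpolation=3)])[:,:,::-1])
E
```

```text
time: 21.15
position: [0.4717, -0.1514, 0.1552]
tool_rot: [0.157, 0.988, 0.001, -0.002]
ft_force: [-0.2, 0.3, 0.1]
grip_width: 0.0006
[ 0.47125204 -0.15111772  0.15476682] [ 0.38745399 -0.67748625 -0.93228264]
124 [([101, 76, 48], [47.3, -28.9, 156.1]), ([124, 93, 58], [47.4, 33.1, 155.5])]
126 [([99, 75, 46], [45.3, -28.9, 155.4]), ([125, 95, 60], [45.3, 33.2, 155.8])]
128 [([84, 59, 36], [44.2, -28.2, 146.2]), ([93, 68, 41], [44.4, 32.1, 144.7])]
130 [([53, 31, 18], [44.3, -26.6, 126.5]), ([54, 32, 18], [44.3, 30.5, 127.4])]
132 [([51, 30, 17], [44.5, -25.2, 108.3]), ([55, 33, 20], [44.4, 28.8, 109.5])]
134 [([77, 48, 27], [43.8, -24.4, 99.0]), ([79, 49, 29], [43.9, 27.7, 98.2])]
136 [([112, 89, 57], [43.6, -23.5, 86.9]), ([119, 95, 62], [43.5, 26.7, 87.6])]
138 [([118, 95, 62], [41.9, -23.5, 86.8]), ([127, 102, 67], [42.0, 26.7, 86.7])]
140 [([117, 93, 60], [40.1, -23.6, 87.5]), ([126, 102, 67], [40.1, 26.9, 88.1])]
142 [([117, 94, 61], [38.5, -23.6, 87.2]), ([127, 102, 67], [38.7, 26.7, 86.1])]
144 [([118, 95, 62], [36.7, -23.8, 88.3]), ([125, 100, 66], [36.8, 26.9, 87.4])]
146 [([117, 94, 61], [35.1, -23.7, 87.2]), ([125, 100, 65], [35.1, 27.0, 87.9])]
148 [([118, 95, 60], [33.4, -23.7, 87.2]), ([126, 102, 67], [33.6, 27.0, 86.7])]
```

View pics/w17c.png

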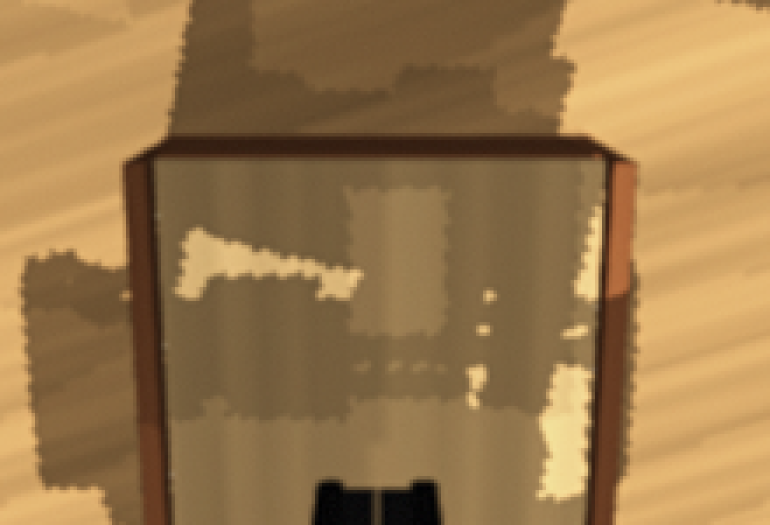

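View pics/s5c.png

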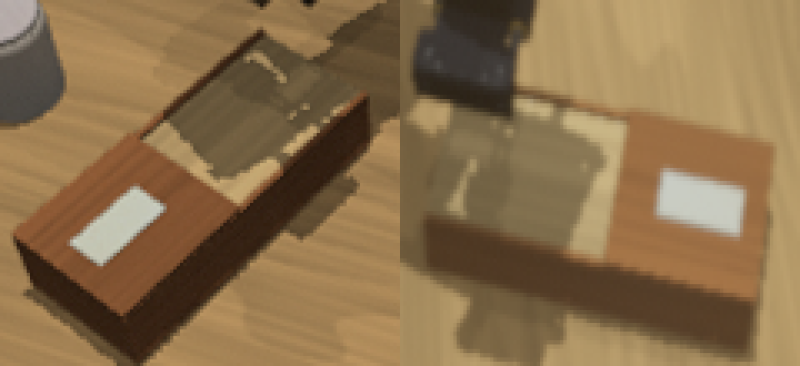

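View pics/scene5.png

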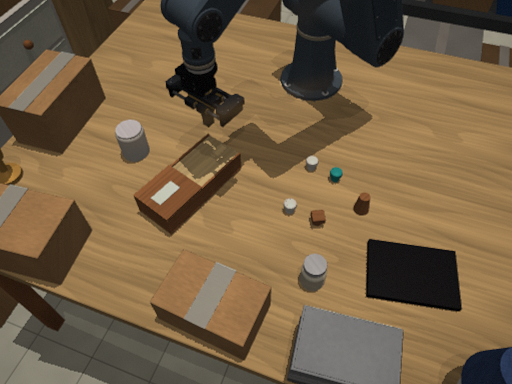

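The lid's edge is at tool x 43.7, against 44.3 for the end wall's outer face, so it is flush within 1 mm and sits at the right height. The bystanders look unmoved at their starting pixels, and the arm is clear. Handing in.

```bash
python3 -c "
from rig import robot
print(robot.hand_in()); o=robot.get_obs(); print(o['time'],o['ft_force'])"
```

```text
the job is handed in; nothing more can be done
None
the job is handed in; nothing more can be done
```

The knob is in the box and the lid is shut, handed in at about 21 s; no verdict was reported. I set the brown round knob upright on the box floor, let go, then dragged the lid 93 mm home. The press read 8 to 14 N, and the highest total force I read was about 16 N, under the 22 N limit.

**Last checks:**
- **Lid:** its leading edge is within about 1 mm of the end wall's outer face, and it met its stop.
- **Knob:** I saw it standing upright in the box before closing. I could not see it again under the shut lid.
- **Bystanders:** the others stand at their starting places in the last scene picture, judged by eye.
- **Arm:** it was clear of everything at hand-in.

**What failed or disagreed:**
- **First grasp:** it closed above the knob and missed. The real finger ends sit about 28 mm behind the reported TCP, which I corrected for using depth and touch.
- **Cameras:** the scene and side cameras disagreed by about 10 mm, so I relied on the wrist camera.

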